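# Ratchet down the clamp nut of a bench dough roller

## Task

Take the ratchet ring wrench from the white board, seat it fully on the domed clamp nut on the dough roller's sloping deck, and swing it back and forth between the two lugs until the nut is fully tight against its stop. Then lift the wrench off and lay it flat back on the board. Turn the nut only with the wrench, and leave the jar, the piping nozzle and the bowl where they stand.

Things in the scene. Friction and masses are not known exactly. Their poses are not given: they have to be found in the camera images.
- roller: Bench dough roller, white and steel, fixed, foot 240 x 200 mm, 165 mm high. Origin on the table below its sloping deck; x points from the deck (front) to the rollers behind, z up. Nut seat at (40, 0, 135) mm. Rollers and cheeks begin 55 mm behind the nut. The tilted deck lies 29 mm under the nut's seat and ends 62 mm in front of the nut; beyond it the wrench's handle hangs free
- lug_a (a point): Top of the upright steel lug (18 x 8 mm) front left of the nut (roller's +y side), 55 mm from the nut's axis, 52 degrees from the roller's front direction (-x, downhill) as seen along the axis, 28 mm above the nut's seat. The lugs leave the wrench's handle a swing of about 38 degrees to either side of downhill
- lug_b (a point): Top of the like lug front right of the nut (roller's -y side)
- nut_seat (a point): Seat of the steel domed nut: the point on its axis where the hexagon (30 mm across flats, 14 mm high, its top 5 mm tapering to 27, oiled; above it a 26 mm ball dome reaches 26 mm over the seat) meets its round 40 mm flange. z is the nut's axis, pointing out, leaning 30 degrees from vertical to the roller's front (-x). x is normal to one flat and turns with the nut
- nut (a joint): Turn of the nut, rad; grows as it is tightened (clockwise looking down onto the dome: a handle that points at the robot then swings to the robot's left). Hard stop = fully tight = 3.40; starts at 0.7 to 1.4. It takes about 0.3 N m to turn and stays where it is left
- wrench_grip (a point): Ratchet ring wrench, 0.47 kg, lying flat: this is the middle of the place to hold on its straight black handle, 95 mm from the ring's axis, 19 mm above its underside. Handle 24 mm wide, 22 mm high, from 65 to 155 mm from the ring's axis; a 30 mm high end knob reaches to 180 mm. x points along the handle to the ring, z out of its upper side. Hold it across its width
- wrench_head (a point): Centre of the ring's underside, same axes. Ring 65 mm outside, 30 mm high. Its inner ring, with a through-going hexagonal hole 32 mm across flats, ratchets in steps of 20 degrees: swinging the handle clockwise (from above) drives it, swinging back slips with about 0.08 N m of drag. Off the nut, the inner ring turns along with the handle
- wrench_hole (a point): Centre of the ring's upper side, same axes. The hole's flats may stand at any angle to the handle: if the ring stops about 9 to 13 mm short of the nut's seat it rests on the hexagon's corners and must be turned a little (at most 60 degrees) until it drops home. Seated it has 7 degrees of play either way
- mat: White plastic board (mat) on the table, 300 x 170 x 4 mm, origin at the centre of its underside, long side along its x. The wrench starts on it and is laid back on it
- jar: Bystander: amber glass jar, 60 mm across, 85 mm high, origin under its centre
- nozzle: Bystander: steel piping nozzle standing on its wide end, 38 mm across, 52 mm high, origin under its centre
- bowl: Bystander: steel bowl, 130 mm across, 55 mm high, origin under its centre
Not all that is in view belongs to the job. What is shaped like the part that bears wrench_grip but green or turquoise is not meant.

How it is judged:
By the outcome, as a careful person would: the job done as asked, in the order asked, and still so for the second after the job is handed in, with the robot touching nothing.
It also fails if it takes over 72 s, if anything falls off the work surface, if the arm or the gripper's body presses on something with over 40 N, if the wrist force passes 120 N, or if a joint passes its speed limit or range.

## Robot

A 6-joint arm with a two-finger parallel gripper is mounted at the origin on the work surface. World frame = base frame: x ahead of the robot, y to its left, z up, the work surface at z = 0. Lengths are in m, angles in degrees, forces in N, time in s.
With the tool pointing down it reaches from about 0.3 to 0.875 m from the base axis. Payload 6.4 kg.
Tool frame: the origin (TCP) lies between the finger pads; the fingertips stand 8 mm ahead of it and the grasp point (between the pads) lies 11 mm behind it (tips_ahead is the distance from the TCP to the fingertips, in m); x points along the fingers, y is the direction in which the jaws open and shut, and the axes are right-handed (so a half turn about x gives the same grasp; the last joint's range is limited). The gripper opens to 88 mm and grips with 3 to 60 N. Pads are 18 mm wide; open, the fingers measure 123 mm over their backs; the gripper's body (75 mm by 187 mm) begins 45 mm behind the grasp point.
Start: joints at [-87.565, 10.359, 92.074, -0, 77.567, -11.82], TCP at [0.142, -0.557, 0.247] pointing down, gripper open.
Joint ranges: [-171.53, 171.53], [-51.25, 118.39], [17.06, 147.69], [-65.23, 245.23], [0, 150.52], [-178.68, 178.68]. Speed limits (degrees/s): [147.25, 147.25, 172.46, 180, 180, 180].

## Interface

Orientations are given as a 3x3 rotation matrix whose columns are the frame's x, y, z axes.
In Python, from station import * gives the robot as it stands.
- The arm moves only by the shell command python3 -m creep 'ROWS'. ROWS is a JSON object of lists of equal length, an entry for each row: "travel": the shift along the tool's x, y, z in mm, a list of three; "delta_rot": the turn, a rotation vector about the tool's x, y, z in rad, a list of three; "jaw": the closure, from 0 (fully open) to 1 (shut). A call has 1 to 12 rows; each row shifts and turns the commanded pose from where the row before left it, along the tool's axes as they then stand; what a row does not reach is not made up. A row lasts 1/12 s, in which the tool goes at most 41.7 mm and 7.16 degrees, less where a joint would pass 70% of its speed; a pose out of reach is approached as far as the arm can. A call with a gripper value outside its range is refused whole. The fingers move at their own pace and stop on an object; the grip force is fixed at half the most. Time passes only in rows, so rows that do not move let the fingers close. It gives the time, the measured TCP pose, the force and the opening at its end, in the units of the state.
- state(): the state, without advancing time (a new reading comes with each control period).
- grab_frame(name): name is "side" or "top" or "wrist"; returns a dict with "img" (400x640x3 uint8, red, green, blue), "depth" (400x640 float32, m along the optical axis (not along the pixel's ray), 0 where there is no reading), "K" (3x3 intrinsics, pixels), "rvec" (rotation vector, rad) and "tvec" (3), from world to camera coordinates, as OpenCV has them. Camera axes: x right, y down, z forward; pixel columns grow to the right and rows downward; lengths in m; the calibration is good to about 2 mm. A picture is of the moment at which its call begins.
- sign_off(): hands the job in, once; it reports no verdict.
The state is a dict: "t": time; "joint_positions": joint angles; "joint_velocities": joint speeds; "joint_torque": joint torques, N m; "ee_pos": TCP position; "eef_rot": TCP orientation; "force": force on the tool from outside, world axes, zero at the start; "moment": the same for the moment, N m; "width": finger opening in m.
Only numpy, scipy, OpenCV 4.12 (cv2) and the standard library are available. Lean on these libraries where they do the work, as an engineer would, in place of code of your own. Each camera call takes 0.05 s, during which the arm holds its last target.

## Working session

There is one attempt and no reset: what is moved stays moved. The work goes in short steps, Python scripts to look and compute and a shell command to move; the robot and the scene stay as the last step left them, time stands still between calls to the robot, and variables do not carry over. Pictures are saved under pics/ and viewed, and the job is handed in when it is done.

```bash
ls; mkdir -p pics
python3 - <<'E'
from station import *
import cv2,numpy as np
print(state())
for n in ["side","top","wrist"]:
    f=grab_frame(n); cv2.imwrite(f"pics/a_{n}.png",f["img"][:,:,::-1]); 
    R=cv2.Rodrigues(np.array(f["rvec"]))[0]; print(n,f["K"],-R.T@np.array(f["tvec"]).ravel(), R)
E
```

```text
pics
{'t': 0.0, 'joint_positions': array([-8.75675566e+01,  1.04022136e+01,  9.21300832e+01, -3.48375788e-04,
        7.75657673e+01, -1.18196450e+01]), 'joint_velocities': array([ 0.04267717,  0.07698972, -0.05255144,  0.04560591, -0.03800097,
        0.05192066]), 'joint_torque': array([ 5.94942521e-04, -4.33870482e+01, -3.41849256e+01,  7.02771940e-02,
        3.85209918e-02, -1.40015545e-04]), 'ee_pos': array([ 0.14155641, -0.55678338,  0.24582024]), 'eef_rot': array([[-7.85725095e-05,  2.46189828e-01, -9.69221627e-01],
       [ 1.70974659e-03, -9.69220180e-01, -2.46189599e-01],
       [-9.99998535e-01, -1.67646711e-03, -3.44768159e-04]]), 'force': array([-0.69719864, -0.57328718, -0.61741926]), 'moment': array([-0.01021837,  0.00438737, -0.0360476 ]), 'width': 0.08818917359733244}
side [[420.80614894   0.         318.00778182]
 [  0.         420.80614894 199.23057887]
 [  0.           0.           1.        ]] [0.22248601 0.93091285 0.71634261] [[-0.96483108 -0.26242934 -0.01522608]
 [-0.12913812  0.52363919 -0.8420958 ]
 [ 0.22896362 -0.81051393 -0.539113  ]]
top [[403.88092766   0.         319.8523367 ]
 [  0.         403.88092766 195.15402721]
 [  0.           0.           1.        ]] [ 0.45172732 -0.00241208  1.25050393] [[ 0.02495333 -0.99968087 -0.00393652]
 [-0.99907102 -0.02479933 -0.03524325]
 [ 0.03513438  0.0048123  -0.99937101]]
wrist [[329.82857217   0.         323.74443493]
 [  0.         329.82857217 201.35581556]
 [  0.           0.           1.        ]] [ 0.22127624 -0.53774068  0.38269084] [[ 2.46033810e-01 -9.69260936e-01 -7.75565257e-04]
 [-9.20106821e-01 -2.33808132e-01  3.14224752e-01]
 [-3.04747111e-01 -7.65963101e-02 -9.49348305e-01]]
```

View pics/a_side.png

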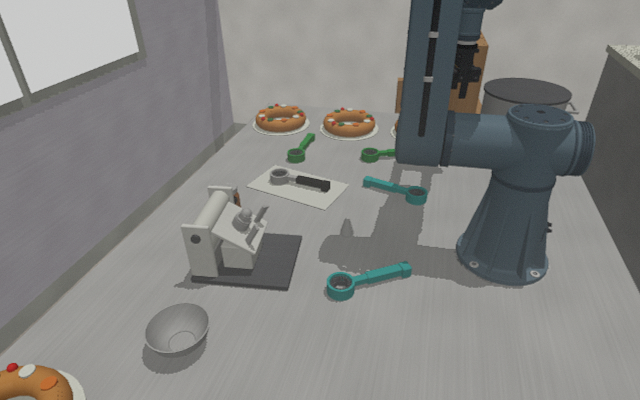

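View pics/a_top.png

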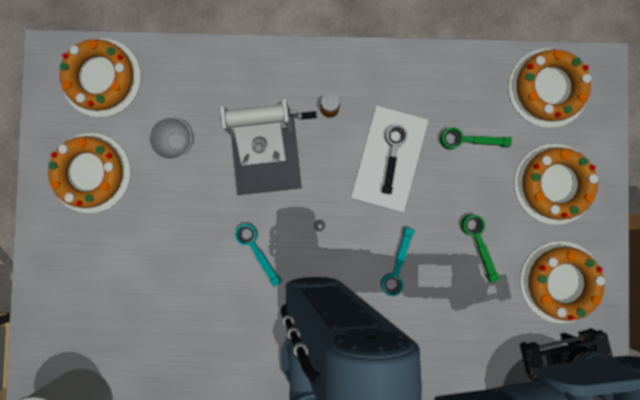

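View pics/a_wrist.png

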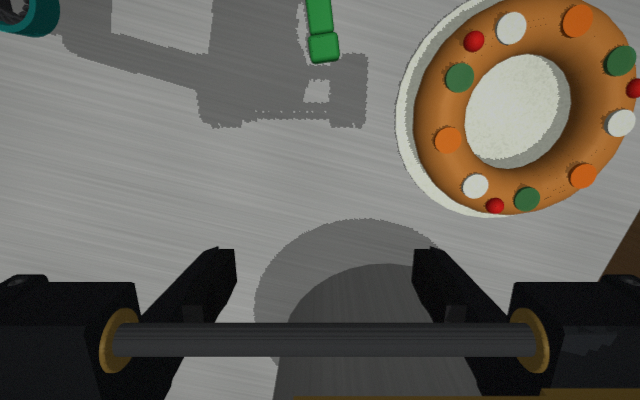

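The top view shows the board with the black-handled wrench (ring at about (396,134), knob at (387,190)). The nut is at about (259,145), the jar at (328,103), the nozzle at (319,225) and the bowl at (172,137). Next I'll zoom in and measure.

```bash
cat > h.py <<'E'
from station import *
import cv2,numpy as np
def cloud(f):
    K=f["K"];R=cv2.Rodrigues(np.array(f["rvec"]))[0];t=np.array(f["tvec"]).ravel()
    d=f["depth"];v,u=np.mgrid[:d.shape[0],:d.shape[1]]
    P=np.stack([(u-K[0,2])/K[0,0]*d,(v-K[1,2])/K[1,1]*d,d],-1)
    W=(P-t)@R
    W[d==0]=np.nan
    return W
def proj(f,p):
    return cv2.projectPoints(np.array(p,float).reshape(-1,3),np.array(f["rvec"]),np.array(f["tvec"]),f["K"],None)[0].reshape(-1,2)
def save(name,im,s=1,roi=None):
    if roi: im=im[roi[1]:roi[3],roi[0]:roi[2]]
    cv2.imwrite("pics/"+name,cv2.resize(im[:,:,::-1],None,fx=s,fy=s,interpolation=cv2.INTER_CUBIC))
E
python3 - <<'E'
from h import *
f=grab_frame("top");W=cloud(f);im=f["img"].astype(int)
save("b1.png",f["img"],4,(210,80,410,220))
np.set_printoptions(precision=4,suppress=True)
for n,p in dict(nut=(259,145),ring=(396,134),knob=(388,188),jar=(328,103),noz=(319,225),bowl=(172,137),lug1=(246,158),lug2=(277,157)).items(): print(n,W[p[1],p[0]])
# wrench points: above mat
mx=im.max(-1)
reg=np.zeros(mx.shape,bool);reg[105:212,350:430]=1
black=reg&(mx<70)
print("black n",black.sum(),"z",np.nanpercentile(W[black][:,2],[10,50,90]))
B=W[black];B=B[np.isfinite(B[:,0])];c=B[:,:2].mean(0);u,s,vt=np.linalg.svd(B[:,:2]-c,full_matrices=False);d=vt[0]
if d[0]<0:d=-d
e=(B[:,:2]-c)@d;print("centre",c,"dir",d,np.degrees(np.arctan2(d[1],d[0])),"ext",e.min(),e.max())
# ring outline: height>0.02 points
ring=reg&(W[...,2]>0.018)&~black
P=W[ring];print(ring.sum());print(P[:,:2].min(0),P[:,:2].max(0),np.median(P[:,2]))
# mat corners
hsv=cv2.cvtColor(f["img"],cv2.COLOR_RGB2HSV)
m=((im.min(-1)>175)&reg).astype(np.uint8)
cs,_=cv2.findContours(m,cv2.RETR_EXTERNAL,cv2.CHAIN_APPROX_NONE);cc=max(cs,key=cv2.contourArea);r=cv2.minAreaRect(cc);bp=cv2.boxPoints(r);print(r)
for q in bp: print(q,W[int(q[1]),int(q[0])])
E
```

```text
nut [0.622  0.1712 0.1614]
ring [ 0.6913 -0.2279  0.0037]
knob [ 0.5213 -0.2018  0.0311]
jar [ 0.7617 -0.0138  0.0845]
noz [0.4056 0.0036 0.0582]
bowl [0.6651 0.4678 0.0034]
lug1 [0.5895 0.2112 0.1305]
lug2 [0.5948 0.1253 0.1278]
black n 332 z [0.0267 0.0332 0.0366]
centre [ 0.5831 -0.2092] dir [ 0.9761 -0.2171] -12.540372669924789 ext -0.07658779518269404 0.12716297037594304
340
[ 0.5032 -0.2564] [ 0.7141 -0.1843] 0.031544719734294575
((389.527587890625, 158.46896362304688), (51.62331008911133, 92.810546875), 15.068489074707031)
[352.5393 196.5683] [ 0.4953 -0.0955  0.0063]
[376.6676 106.949 ] [ 0.7779 -0.1644  0.0016]
[426.5159 120.3696] [ 0.7373 -0.3202  0.0037]
[402.3876 209.989 ] [ 0.4591 -0.2507  0.0035]
```

View pics/b1.png

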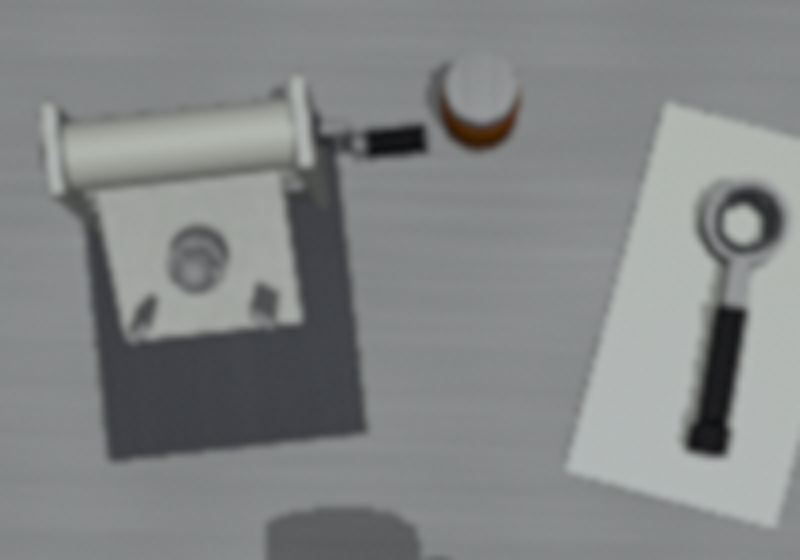

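Run:
```python
from h import *
np.set_printoptions(precision=4,suppress=True)
f=grab_frame("top");W=cloud(f);g=f["img"]
# deck plane
v,u=np.mgrid[:400,:640]
m=(u>238)&(u<282)&(v>126)&(v<160)&(W[...,2]>0.08)&(W[...,2]<0.15)
P=W[m]
for it in range(6):
    A=np.c_[P[:,:2],np.ones(len(P))];c=np.linalg.lstsq(A,P[:,2],rcond=None)[0];r=P[:,2]-A@c;P=P[abs(r)<max(.004,1.5*r.std())]
n=np.array([-c[0],-c[1],1]);n/=np.linalg.norm(n);print("deck n",n,"tilt",np.degrees(np.arccos(n[2])),"yaw",np.degrees(np.arctan2(-n[1],-n[0])),len(P),r.std(), c)
# foot edges
dark=((g.max(-1)<85)&(u>225)&(u<305)&(v>120)&(v<200)).astype(np.uint8)
cs,_=cv2.findContours(dark,cv2.RETR_EXTERNAL,cv2.CHAIN_APPROX_NONE);cc=max(cs,key=cv2.contourArea)[:,0]
fr=cc[(cc[:,1]>183)];Pt=W[fr[:,1],fr[:,0]]
K=f["K"];R=cv2.Rodrigues(np.array(f["rvec"]))[0];t=np.array(f["tvec"]).ravel();C=-R.T@t
def onz(q,z):
    d=R.T@np.array([(q[0]-K[0,2])/K[0,0],(q[1]-K[1,2])/K[1,1],1]);return C+d*(z-C[2])/d[2]
print("foot z", np.nanmedian(W[180:186,250:285,2]))
zf=np.nanmedian(W[180:186,250:285,2])
X=np.array([onz(q,zf) for q in cc]);
hull=cv2.minAreaRect(cc.astype(np.float32));print(hull)
# front edge line
sel=(cc[:,1]>184)&(cc[:,0]>242)&(cc[:,0]<296);L=cv2.fitLine(X[sel][:,:2].astype(np.float32),cv2.DIST_HUBER,0,.001,.001).ravel();print("front edge dir",L,np.degrees(np.arctan2(L[1],L[0])))
save("b2.png",g,8,(220,95,310,170))
```

```text
deck n [-0.49   -0.0646  0.8693] tilt 29.622451167415875 yaw 7.515152506866348 1009 0.001872322536943767 [ 0.5637  0.0744 -0.262 ]
foot z 0.01452953499590538
((263.7950134277344, 157.68441772460938), (67.2501449584961, 66.91358184814453), 83.55839538574219)
front edge dir [ 0.1329 -0.9911  0.5057  0.1597] -82.35997
```

View pics/b2.png

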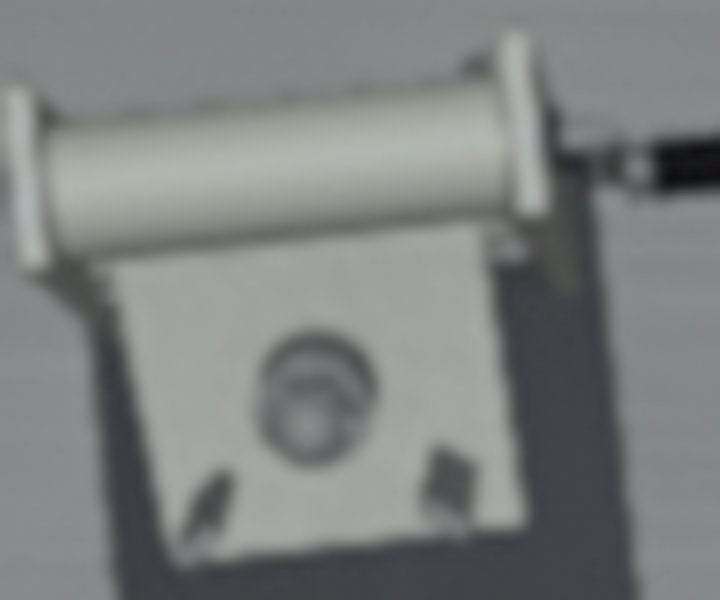

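```bash
cat >> h.py <<'E'
from scipy.spatial.transform import Rotation as Ro
from scipy.linalg import logm,expm
np.set_printoptions(precision=4,suppress=True)
def frame(yaw,tilt,sw=0):
    """tool R: x=-n, z=handle direction from ring to knob; sw = tightening swing deg (about tool x)"""
    y=np.radians(yaw);s=np.radians(tilt)
    n=np.array([-np.sin(s)*np.cos(y),-np.sin(s)*np.sin(y),np.cos(s)])
    h=np.array([-np.cos(s)*np.cos(y),-np.cos(s)*np.sin(y),-np.sin(s)])
    R=np.c_[-n,np.cross(h,-n),h]
    return R@Ro.from_euler('x',sw,degrees=True).as_matrix()
def T_(R,p):
    T=np.eye(4);T[:3,:3]=R;T[:3,3]=p;return T
def cur():
    s=state();return T_(Ro.from_matrix(s["eef_rot"]).as_matrix(),s["ee_pos"])
def plan(T1,T0=None,n=None,vmax=35,wmax=.11):
    T0=cur() if T0 is None else T0
    D=np.linalg.inv(T0)@T1
    tr=np.linalg.norm(D[:3,3])*1e3;w=np.linalg.norm(Ro.from_matrix(D[:3,:3]).as_rotvec())
    n=n or int(max(1,np.ceil(tr/vmax),np.ceil(w/wmax)))
    S=expm(np.real(logm(D))/n)
    print("total mm",tr,"rad",w,"rows",n,"each travel",(S[:3,3]*1e3).round(2),"rot",Ro.from_matrix(S[:3,:3]).as_rotvec().round(4))
def ray(f,q,z):
    K=f["K"];R=cv2.Rodrigues(np.array(f["rvec"]))[0];t=np.array(f["tvec"]).ravel();C=-R.T@t
    d=R.T@np.array([(q[0]-K[0,2])/K[0,0],(q[1]-K[1,2])/K[1,1],1]);return C+d*(z-C[2])/d[2]
E
python3 - <<'E'
from h import *
f=grab_frame("top")
s=ray(f,(259.7,142.4),.135);print("seat",s)
R=frame(7.6,30);n=-R[:,0]
for zz in (0,.013,.026): print(proj(f,s+n*zz))
T=T_(R,s+n*.15);print(T)
T0=cur()
up=T0.copy();up[2,3]+=.0
plan(T)
E
```

```text
seat [0.6334 0.1737 0.135 ]
[[259.7 142.4]]
[[259.3161 144.059 ]]
[[258.9241 145.7527]]
[[ 0.4956  0.1323 -0.8584  0.5591]
 [ 0.0661 -0.9912 -0.1145  0.1638]
 [-0.866   0.     -0.5     0.2649]
 [ 0.      0.      0.      1.    ]]
total mm 833.2568077477239 rad 0.5359517735966842 rows 24 each travel [  4.86 -26.14 -22.61] rot [0.0047 0.0218 0.0013]
```

```bash
python3 -m creep '{"travel":[[4.8,-26,-22.6],[4.8,-26,-22.6],[4.8,-26,-22.6],[4.8,-26,-22.6],[4.8,-26,-22.6],[4.8,-26,-22.6],[4.8,-26,-22.6],[4.8,-26,-22.6],[4.8,-26,-22.6],[4.8,-26,-22.6],[4.8,-26,-22.6],[4.8,-26,-22.6]],"delta_rot":[[0.0047,0.0218,0.0013],[0.0047,0.0218,0.0013],[0.0047,0.0218,0.0013],[0.0047,0.0218,0.0013],[0.0047,0.0218,0.0013],[0.0047,0.0218,0.0013],[0.0047,0.0218,0.0013],[0.0047,0.0218,0.0013],[0.0047,0.0218,0.0013],[0.0047,0.0218,0.0013],[0.0047,0.0218,0.0013],[0.0047,0.0218,0.0013]],"jaw":[0,0,0,0,0,0,0,0,0,0,0,0]}'
python3 - <<'E'
from h import *
s=np.array([0.6334,0.1737,0.135])
R=frame(7.6,30);n=-R[:,0]
plan(T_(R,s+n*.15)); print(state()["ee_pos"],state()["t"])
E
```

```text
t: 1.3
ee_pos: [0.3417, -0.1909, 0.2206]
eef_rot: [[0.257, 0.189, -0.948], [0.041, -0.982, -0.185], [-0.966, 0.008, -0.26]]
force: [0.2, -1.0, 0.3]
width: 0.0881
total mm 418.33806602588527 rad 0.2665375093825827 rows 12 each travel [  4.92 -26.2  -22.54] rot [0.0047 0.0217 0.0012]
[ 0.3417 -0.1909  0.2206] 1.3
```

```bash
python3 -m creep '{"travel":[[4.9,-26.2,-22.5],[4.9,-26.2,-22.5],[4.9,-26.2,-22.5],[4.9,-26.2,-22.5],[4.9,-26.2,-22.5],[4.9,-26.2,-22.5],[4.9,-26.2,-22.5],[4.9,-26.2,-22.5],[4.9,-26.2,-22.5],[4.9,-26.2,-22.5],[4.9,-26.2,-22.5],[4.9,-26.2,-22.5]],"delta_rot":[[0.0047,0.0217,0.0012],[0.0047,0.0217,0.0012],[0.0047,0.0217,0.0012],[0.0047,0.0217,0.0012],[0.0047,0.0217,0.0012],[0.0047,0.0217,0.0012],[0.0047,0.0217,0.0012],[0.0047,0.0217,0.0012],[0.0047,0.0217,0.0012],[0.0047,0.0217,0.0012],[0.0047,0.0217,0.0012],[0.0047,0.0217,0.0012]],"jaw":[0,0,0,0,0,0,0,0,0,0,0,0]}'
python3 - <<'E'
from h import *
f=grab_frame("wrist")
s=np.array([0.6334,0.1737,0.135])
R=frame(7.6,30);n=-R[:,0]
print(state()["ee_pos"],state()["t"])
print(proj(f,[s,s+n*.026]))
save("c1.png",f["img"])
p=proj(f,s)[0].astype(int); x0,y0=p[0]-80,p[1]-70
x0=max(x0,0);y0=max(y0,0)
print(x0,y0)
save("c2.png",f["img"],4,(x0,y0,x0+180,y0+140))
E
```

```text
t: 2.3
ee_pos: [0.5583, 0.1645, 0.2649]
eef_rot: [[0.496, 0.134, -0.858], [0.067, -0.991, -0.116], [-0.866, -0.0, -0.5]]
force: [-0.5, -1.2, -0.2]
width: 0.0882
[0.5607 0.1681 0.2669] 2.35
[[323.6178 186.417 ]
 [323.5949 194.9271]]
243 116
```

View pics/c1.png

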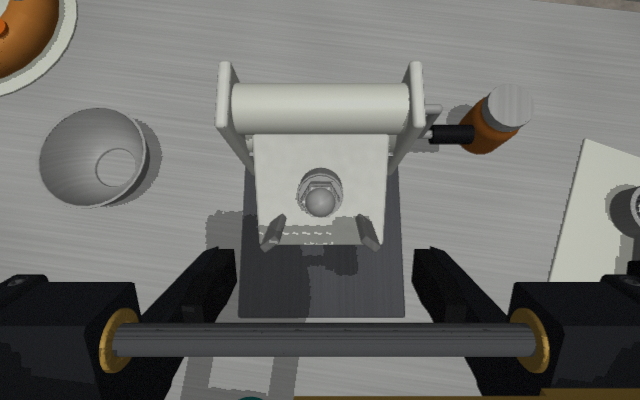

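View pics/c2.png

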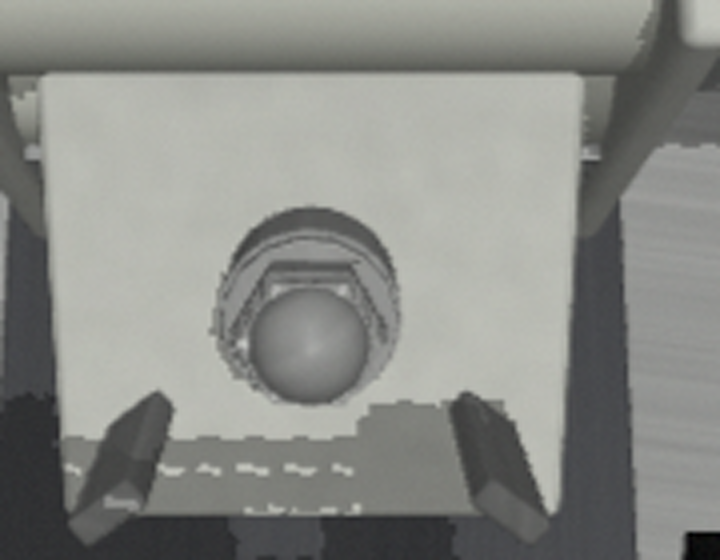

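Run:
```python
from h import *
from scipy.optimize import least_squares
f=grab_frame("wrist");t=grab_frame("top");sd=grab_frame("side")
g=cv2.cvtColor(f["img"],cv2.COLOR_RGB2GRAY)
W=cloud(f)
P=W[195:210,313:328].reshape(-1,3)
# sphere fit radius 13 mm from depth
r=least_squares(lambda c:np.linalg.norm(P-c,axis=1)-.013,[.62,.17,.146],loss='soft_l1',f_scale=.001);print("sphere",r.x,np.std(r.fun))
print("wrist ray @.1463",ray(f,(320,202.5),.1463)," top ray",ray(t,(258.5,148.1),.1463))
# deck plane in wrist depth
m=np.zeros(g.shape,bool);m[140:165,262:380]=1;m[165:215,262:290]=1;m[165:215,352:378]=1
P=W[m];P=P[np.isfinite(P[:,0])]
for i in range(8):
    A=np.c_[P[:,:2],np.ones(len(P))];c=np.linalg.lstsq(A,P[:,2],rcond=None)[0];q=P[:,2]-A@c;P=P[abs(q)<max(.002,2*q.std())]
n=np.array([-c[0],-c[1],1]);n/=np.linalg.norm(n);print("deck n",n,np.degrees(np.arccos(n[2])),"yaw",np.degrees(np.arctan2(n[1],n[0]))-180)
s=np.array([.6235,.174,.135]);print("seat above deck",(s[2]-np.r_[s[:2],1]@c)*n[2])
save("c3.png",sd["img"],5,(185,170,305,290))
```

```text
sphere [0.617  0.1749 0.1451] 0.0005306268961286821
wrist ray @.1463 [0.6195 0.1785 0.1463]  top ray [0.6157 0.1747 0.1463]
deck n [-0.4933 -0.0663  0.8673] 29.852695518023054 yaw -352.3481301765513
seat above deck 0.030213873457384105
```

View pics/c3.png

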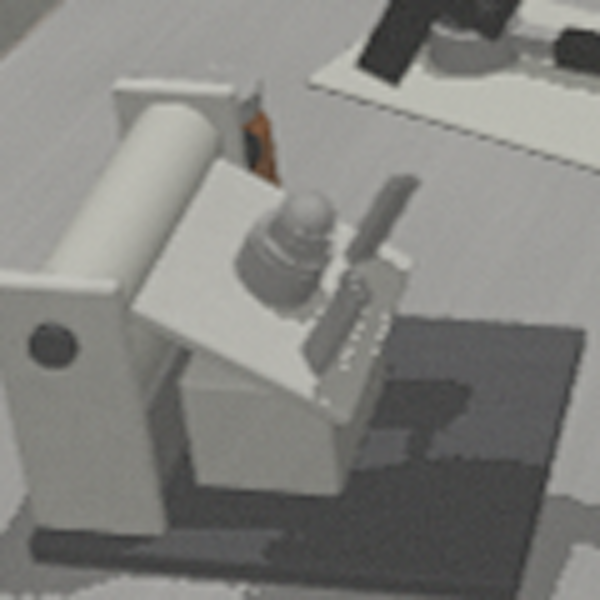

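Run:
```python
from h import *
sd=grab_frame("side")
print(ray(sd,(246.8,212.2),.1463)); print(state()["ee_pos"],state()["t"])
f=grab_frame("wrist")
print(proj(f,[0.6168,0.1755,0.1463]), state()["ee_pos"])
# wrench: refine from top
t=grab_frame("top");W=cloud(t);g=t["img"]
save("d1.png",g,8,(372,115,416,200))
R=frame(0,0)
```

```text
[0.6159 0.1709 0.1463]
[0.5571 0.1624 0.2639] 2.55
[[316.6006 199.1616]] [0.5571 0.1618 0.2639]
```

View pics/d1.png

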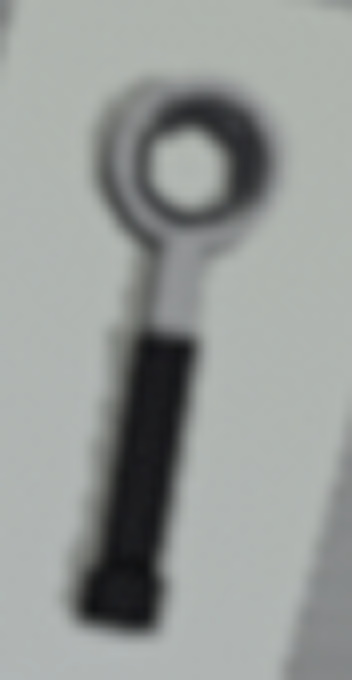

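Run:
```python
from h import *
t=grab_frame("top");g=cv2.cvtColor(t["img"],cv2.COLOR_RGB2GRAY).astype(float)
pts=[]
for v in range(159,184):
    w=np.clip(130-g[v,380:402],0,None);w[w<40]=0
    pts.append((380+(w*np.arange(22)).sum()/w.sum(),v))
X=np.array([ray(t,p,.034) for p in pts])[:,:2]
L=cv2.fitLine(X.astype(np.float32),cv2.DIST_HUBER,0,.001,.001).ravel();d=L[:2]*np.sign(L[0]);print("dir",d,np.degrees(np.arctan2(d[1],d[0])),L[2:])
rc=ray(t,(396.4,134.4),.034)[:2];print("ring",rc)
e=L[2:];lat=lambda p:np.cross(d,p-e);print("ring lateral to handle axis",lat(rc))
# handle extents along axis
for nm,p,z in [("handle start",(372+172/8,115+335/8),.034),("knob end",(372+118/8,115+628/8),.034)]:
    q=ray(t,p,z)[:2];print(nm,q,"from ring",(q-rc)@d)
rc2=e+d*((rc-e)@d)
print("ring on axis",rc2,"grip",rc2-d*.095)
```

```text
dir [ 0.9893 -0.146 ] -8.393078 [ 0.5778 -0.2063]
ring [ 0.6843 -0.2237]
ring lateral to handle axis -0.001601814477067795
handle start [ 0.6157 -0.2162] from ring -0.06888447023305015
knob end [ 0.5045 -0.1979] from ring -0.18160585371399482
ring on axis [ 0.6845 -0.2221] grip [ 0.5905 -0.2082]<stdin>:10: DeprecationWarning: Arrays of 2-dimensional vectors are deprecated. Use arrays of 3-dimensional vectors instead. (deprecated in NumPy 2.0)
```

Run:
```python
from h import *
plan(T_(frame(-8.4,0),[.5895,-.208,.16]))
```

```text
total mm 385.02099962132985 rad 0.5901196909611724 rows 12 each travel [ 8.79 31.09 -0.13] rot [ 0.0227 -0.0432  0.0061]
```

```bash
python3 -m creep '{"travel":[[8.8,31.1,-0.1],[8.8,31.1,-0.1],[8.8,31.1,-0.1],[8.8,31.1,-0.1],[8.8,31.1,-0.1],[8.8,31.1,-0.1],[8.8,31.1,-0.1],[8.8,31.1,-0.1],[8.8,31.1,-0.1],[8.8,31.1,-0.1],[8.8,31.1,-0.1],[8.8,31.1,-0.1]],"delta_rot":[[0.0227,-0.0432,0.0061],[0.0227,-0.0432,0.0061],[0.0227,-0.0432,0.0061],[0.0227,-0.0432,0.0061],[0.0227,-0.0432,0.0061],[0.0227,-0.0432,0.0061],[0.0227,-0.0432,0.0061],[0.0227,-0.0432,0.0061],[0.0227,-0.0432,0.0061],[0.0227,-0.0432,0.0061],[0.0227,-0.0432,0.0061],[0.0227,-0.0432,0.0061]],"jaw":[0,0,0,0,0,0,0,0,0,0,0,0]}'
python3 -m creep '{"travel":[[0,0,0],[0,0,0]],"delta_rot":[[0,0,0],[0,0,0]],"jaw":[0.2,0.2]}'
python3 - <<'E'
from h import *
f=grab_frame("wrist");save("e1.png",f["img"])
print(state()["ee_pos"],proj(f,[[.6845,-.2221,.034],[.5905,-.2082,.034],[.5055,-.196,.034]]))
E
```

```text
t: 3.7
ee_pos: [0.5892, -0.2097, 0.16]
eef_rot: [[-0.001, -0.148, -0.989], [0.0, -0.989, 0.148], [-1.0, 0.0, 0.001]]
force: [0.1, 1.1, 0.6]
width: 0.0884
t: 3.87
ee_pos: [0.5891, -0.2092, 0.1591]
eef_rot: [[-0.0, -0.149, -0.989], [0.001, -0.989, 0.149], [-1.0, -0.001, 0.001]]
force: [0.1, 0.7, -0.1]
width: 0.077
[ 0.5894 -0.2079  0.1597] [[320.4971  72.26  ]
 [321.1942 194.888 ]
 [322.1052 284.7497]]
```

View pics/e1.png

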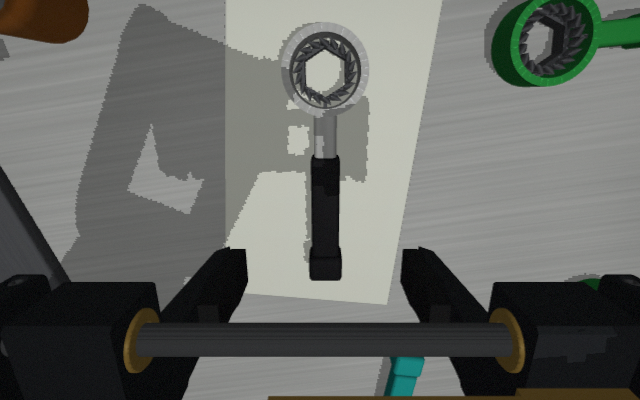

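```bash
python3 - <<'E'
from h import *
f=grab_frame("wrist");save("e2.png",f["img"],7,(275,15,375,95))
s=state();print(s["ee_pos"])
E
python3 -m creep '{"travel":[[10,0,0],[25,0,0],[30,0,0],[30,0,0],[25,0,0],[15,0,0],[8,0,0],[2,0,0],[0,0,0]],"delta_rot":[[0,0,0],[0,0,0],[0,0,0],[0,0,0],[0,0,0],[0,0,0],[0,0,0],[0,0,0],[0,0,0]],"jaw":[0.2,0.2,0.2,0.2,0.2,0.2,0.2,0.2,0.2]}'
```

```text
[ 0.5897 -0.207   0.1602]
t: 4.72
ee_pos: [0.5907, -0.2067, 0.0156]
eef_rot: [[0.001, -0.144, -0.99], [-0.001, -0.99, 0.144], [-1.0, 0.0, -0.001]]
force: [0.1, -0.2, -0.9]
width: 0.0708
```

View pics/e2.png

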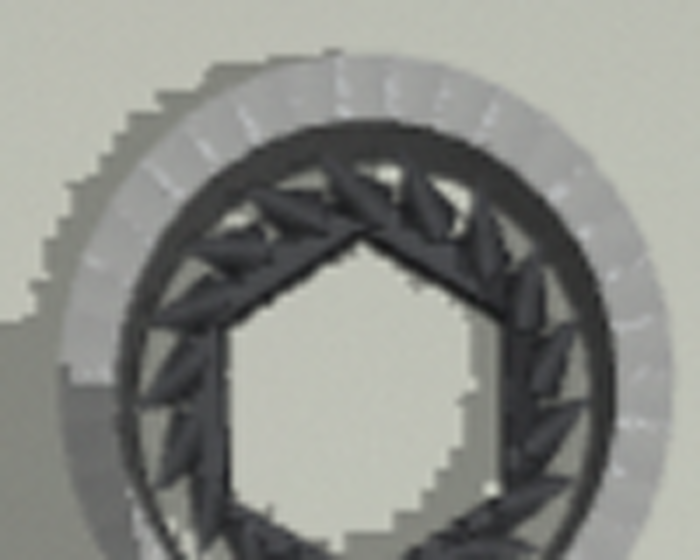

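```bash
python3 -m creep '{"travel":[[0,0,0],[0,0,0],[0,0,0],[0,0,0],[0,0,0],[0,0,0],[0,0,0],[0,0,0]],"delta_rot":[[0,0,0],[0,0,0],[0,0,0],[0,0,0],[0,0,0],[0,0,0],[0,0,0],[0,0,0]],"jaw":[1,1,1,1,1,1,1,1]}'
python3 -m creep '{"travel":[[0,0,0],[0,0,0],[0,0,0]],"delta_rot":[[0,0,0],[0,0,0],[0,0,0]],"jaw":[1,1,1]}'
```

```text
t: 5.38
ee_pos: [0.5904, -0.2076, 0.0154]
eef_rot: [[0.001, -0.145, -0.989], [-0.001, -0.989, 0.145], [-1.0, 0.001, -0.001]]
force: [-1.3, -2.5, 1.3]
width: 0.0238
t: 5.63
ee_pos: [0.5904, -0.2076, 0.0154]
eef_rot: [[0.001, -0.145, -0.989], [-0.001, -0.989, 0.145], [-1.0, 0.001, -0.001]]
force: [-1.4, -4.1, 0.9]
width: 0.0239
```

Gripped at a width of 23.9 mm, against a 24 mm handle. I'll lift and look at whether the wrench droops.

```bash
python3 -m creep '{"travel":[[-5,0,0],[-10,0,0],[-25,0,0],[-35,0,0],[-35,0,0],[-35,0,0],[-20,0,0],[-10,0,0],[0,0,0]],"delta_rot":[[0,0,0],[0,0,0],[0,0,0],[0,0,0],[0,0,0],[0,0,0],[0,0,0],[0,0,0],[0,0,0]],"jaw":[1,1,1,1,1,1,1,1,1]}'
python3 - <<'E'
from h import *
f=grab_frame("wrist");save("e3.png",f["img"]);s=state();print(s["ee_pos"],s["force"],s["moment"],s["width"])
W=cloud(f);T=cur()
V=(W-T[:3,3])@T[:3,:3]*1e3   # tool coords
np.save("V.npy",V)
g=f["img"]
m=(V[...,0]>-40)&(V[...,0]<40)&(V[...,2]<-55)&(V[...,2]>-135)&(abs(V[...,1])<45)
P=V[m];print(m.sum(),P.min(0),P.max(0));c,_,_=cv2.fitEllipse(np.argwhere(m)[:,::-1].astype(np.float32)),0,0;print(c)
# top face plane
A=np.c_[P[:,1:],np.ones(len(P))]
for i in range(8):
    c=np.linalg.lstsq(A,P[:,0],rcond=None)[0];r=P[:,0]-A@c;k=abs(r)<max(1.,1.5*r.std());P=P[k];A=A[k]
print("ring plane x=",c,len(P),"center z mid",P[:,1:].min(0),P[:,1:].max(0))
E
```

```text
t: 6.38
ee_pos: [0.5912, -0.2068, 0.1929]
eef_rot: [[0.004, -0.144, -0.99], [-0.002, -0.99, 0.144], [-1.0, 0.001, -0.005]]
force: [-0.4, -0.1, -5.1]
width: 0.0237
[ 0.5902 -0.2064  0.1904] [-0.1396 -0.6342 -6.0553] [0.0377 0.1966 0.0029] 0.023630996773491245
18962 [ -21.6051  -31.2668 -117.2662] [ 12.1938  34.5986 -55.0007]
((325.0331726074219, 64.39180755615234), (159.7437286376953, 163.39588928222656), 86.49742126464844)
ring plane x= [ -0.0009  -0.0363 -21.007 ] 7920 center z mid [ -31.2668 -112.4276] [ 34.5986 -55.0007]
```

View pics/e3.png

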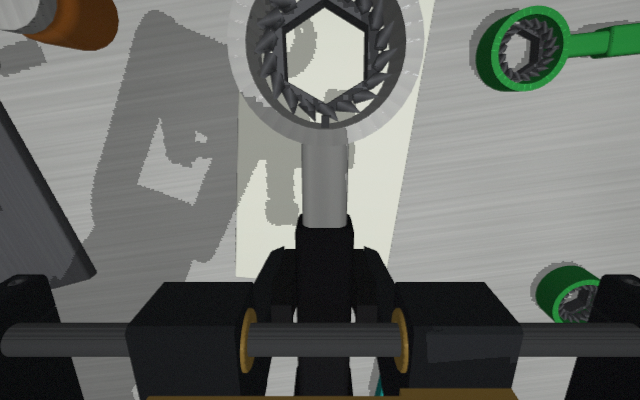

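```bash
cat >> h.py <<'E'
SEAT=np.array([.6226,.1744,.135]);YAW=7.6
def pose(sw,lift,r=.095,dz=.0114,droop=0,off=(0,0,0)):
    """tool pose for wrench with underside lift m above seat at swing sw deg"""
    R=frame(YAW,30,sw);n=-R[:,0];h=R[:,2]
    p=SEAT+np.array(off)+lift*n+r*h+dz*n
    R2=R@Ro.from_euler('y',droop,degrees=True).as_matrix()
    return T_(R2,p)
def rel(T=None,**k):
    """current tool expressed as (sw, lift, radial, lateral)"""
    T=cur() if T is None else T
    R=frame(YAW,30,0);D=R.T@(T[:3,3]-SEAT)
    e=Ro.from_matrix(R.T@T[:3,:3]).as_euler('xyz',degrees=True)
    print("sw from rot",e,"lift",-D[0]*1e3-11.4,"radius",np.hypot(D[1],D[2])*1e3,"sw from pos",np.degrees(np.arctan2(-D[1],D[2])))
E
python3 - <<'E'
from h import *
T=pose(25,.12);print(T);plan(T)
f=grab_frame("wrist");
for q in [(326,54),(325,64)]:
    a=ray(f,q,.19+.0186);C=cur();print((C[:3,:3].T@(a-C[:3,3]))*1e3)
rel(T)
E
```

```text
[[ 0.4956 -0.2429 -0.8339  0.4783]
 [ 0.0661 -0.9468  0.3151  0.1956]
 [-0.866  -0.2113 -0.4532  0.2057]
 [ 0.      0.      0.      1.    ]]
total mm 417.5830511171504 rad 0.5454336836859637 rows 12 each travel [ -1.94 -30.88  15.99] rot [ 0.0129  0.0408 -0.0152]
[-20.108    1.7889 -95.1484]
[-20.1029   1.4622 -92.0915]
sw from rot [25.  0.  0.] lift 119.99999999999997 radius 94.99999999999999 sw from pos 25.000000000000007
```

```bash
python3 -m creep '{"travel":[[-15,0,5],[-30,0,10],[-30,0,10]],"delta_rot":[[0,0,0],[0,0,0],[0,0,0]],"jaw":[1,1,1]}'
python3 - <<'E'
from h import *
plan(pose(25,.12),n=13)
E
```

```text
t: 6.73
ee_pos: [0.5629, -0.2018, 0.2607]
eef_rot: [[-0.008, -0.145, -0.989], [0.005, -0.989, 0.145], [-1.0, -0.004, 0.008]]
force: [-0.0, -0.8, -4.6]
width: 0.0235
total mm 410.04843221487914 rad 0.5527591426502918 rows 13 each travel [  4.12 -28.09  13.9 ] rot [ 0.0118  0.0384 -0.0138]
```

```bash
python3 -m creep '{"travel":[[4.1,-28,13.9],[4.1,-28,13.9],[4.1,-28,13.9],[4.1,-28,13.9],[4.1,-28,13.9],[4.1,-28,13.9],[4.1,-28,13.9],[4.1,-28,13.9],[4.1,-28,13.9],[4.1,-28,13.9],[4.1,-28,13.9],[4.1,-28,13.9]],"delta_rot":[[0.0118,0.0384,-0.0138],[0.0118,0.0384,-0.0138],[0.0118,0.0384,-0.0138],[0.0118,0.0384,-0.0138],[0.0118,0.0384,-0.0138],[0.0118,0.0384,-0.0138],[0.0118,0.0384,-0.0138],[0.0118,0.0384,-0.0138],[0.0118,0.0384,-0.0138],[0.0118,0.0384,-0.0138],[0.0118,0.0384,-0.0138],[0.0118,0.0384,-0.0138]],"jaw":[1,1,1,1,1,1,1,1,1,1,1,1]}'
python3 -m creep '{"travel":[[4.1,-28,13.9],[0,0,0],[0,0,0]],"delta_rot":[[0.0118,0.0384,-0.0138],[0,0,0],[0,0,0]],"jaw":[1,1,1]}'
python3 - <<'E'
from h import *
rel();plan(pose(25,.12))
E
```

```text
t: 7.73
ee_pos: [0.4815, 0.1629, 0.2084]
eef_rot: [[0.463, -0.24, -0.853], [0.06, -0.952, 0.3], [-0.884, -0.19, -0.427]]
force: [-0.3, -1.2, -4.9]
width: 0.0232
t: 7.98
ee_pos: [0.4774, 0.1944, 0.2034]
eef_rot: [[0.495, -0.239, -0.835], [0.062, -0.949, 0.308], [-0.866, -0.205, -0.455]]
force: [0.6, -1.0, -4.4]
width: 0.0233
sw from rot [24.5853 -0.051   0.2243] lift 118.49236172950816 radius 96.39379247089032 sw from pos 23.914529478456746
total mm 2.7390250295124745 rad 0.008275331401539236 rows 1 each travel [-1.51 -1.81 -1.39] rot [ 0.0072 -0.0008 -0.0039]
```

```bash
python3 -m creep '{"travel":[[-1.5,-1.8,-1.4],[0,0,0],[0,0,0]],"delta_rot":[[0.0072,-0.0008,-0.0039],[0,0,0],[0,0,0]],"jaw":[1,1,1]}'
python3 - <<'E'
from h import *
rel()
f=grab_frame("wrist");save("f1.png",f["img"]);sd=grab_frame("side");save("f2.png",sd["img"],3.3,(160,120,400,300))
R=frame(YAW,30);n=-R[:,0]
print("ball at",proj(f,SEAT+.013*n),"head", proj(f,SEAT+.12*n),"hole",proj(f,SEAT+.15*n)); rel()
E
```

```text
t: 8.23
ee_pos: [0.4825, 0.1927, 0.2098]
eef_rot: [[0.503, -0.248, -0.828], [0.064, -0.945, 0.322], [-0.862, -0.214, -0.459]]
force: [-0.0, 0.4, -4.6]
width: 0.0235
sw from rot [25.3571  0.4382  0.1957] lift 121.6008634599616 radius 88.67829281177609 sw from pos 24.407333189794493
ball at [[320.1655  83.8967]] head [[317.7766  75.6424]] hole [[316.3281  70.6375]]
sw from rot [25.3557  0.4507  0.1938] lift 121.70083093583557 radius 88.74174391232343 sw from pos 24.45205112693509
```

View pics/f1.png

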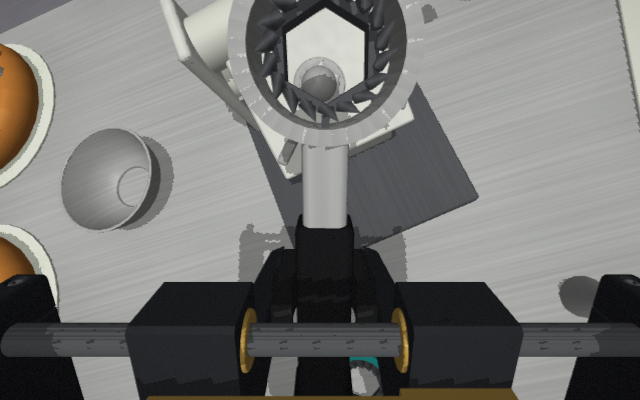

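View pics/f2.png

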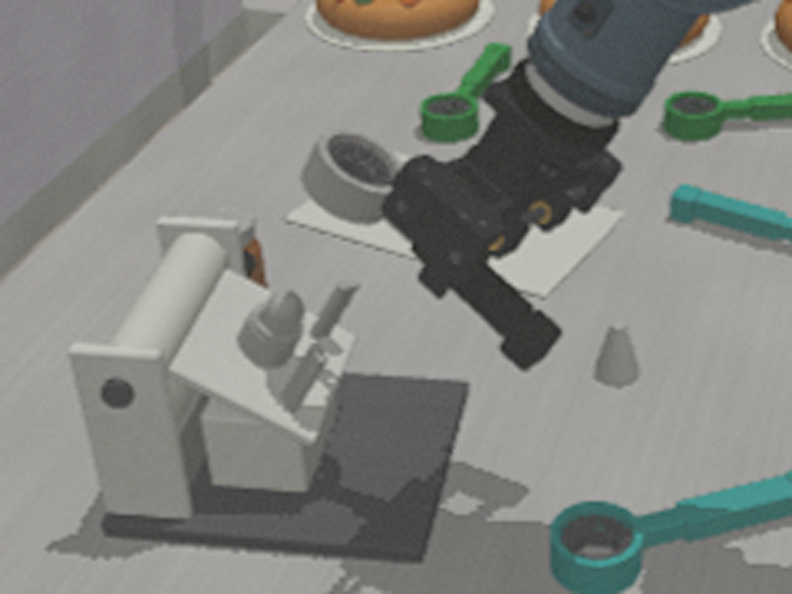

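```bash
for i in 1 2 3 4; do python3 -m creep '{"travel":[[0,0,0]],"delta_rot":[[0,0,0]],"jaw":[1]}' | grep ee_pos; done
python3 - <<'E'
from h import *
rel()
f=grab_frame("wrist")
rel();print(state()["joint_velocities"])
E
```

```text
ee_pos: [0.4823, 0.193, 0.2098]
ee_pos: [0.4821, 0.1933, 0.2098]
ee_pos: [0.482, 0.1935, 0.2098]
ee_pos: [0.4819, 0.1937, 0.2098]
sw from rot [25.2606  0.4624  0.1388] lift 121.83077557130815 radius 89.48069799963622 sw from pos 24.971205183081292
sw from rot [25.2505  0.4578  0.1306] lift 121.82622912543553 radius 89.59544574105759 sw from pos 25.02715116560464
[ 0.2206 -0.0718 -0.0348  0.0082  0.0607  0.0215]
```

```bash
python3 -m creep '{"travel":[[0,0,0],[0,0,0],[0,0,0],[0,0,0],[0,0,0],[0,0,0],[0,0,0],[0,0,0],[0,0,0],[0,0,0],[0,0,0],[0,0,0]],"delta_rot":[[0,0,0],[0,0,0],[0,0,0],[0,0,0],[0,0,0],[0,0,0],[0,0,0],[0,0,0],[0,0,0],[0,0,0],[0,0,0],[0,0,0]],"jaw":[1,1,1,1,1,1,1,1,1,1,1,1]}' | grep ee_pos
python3 - <<'E'
from h import *
rel()
f=grab_frame("wrist");save("f3.png",f["img"],5,(255,0,395,120));np.save("Vd.npy",f["depth"])
R=frame(YAW,30);n=-R[:,0]
print("ball at",proj(f,SEAT+.013*n))
W=cloud(f);v,u=np.mgrid[:400,:640];m=(u>312)&(u<328)&(v>76)&(v<94);P=W[m];P=P[P[:,2]<.18]
from scipy.optimize import least_squares
r=least_squares(lambda c:np.linalg.norm(P-c,axis=1)-.013,[.616,.1735,.146],loss='soft_l1',f_scale=.001);print("sphere",r.x,np.std(r.fun),"seat",r.x-.013*n)
E
```

```text
ee_pos: [0.4818, 0.194, 0.2097]
sw from rot [25.2403  0.4529  0.1253] lift 121.7909210892075 radius 89.69521630316042 sw from pos 25.07599966330636
ball at [[321.9964  82.4248]]
sphere [0.6169 0.1746 0.1449] 0.0006132802580389932 seat [0.6234 0.1755 0.1337]
```

View pics/f3.png

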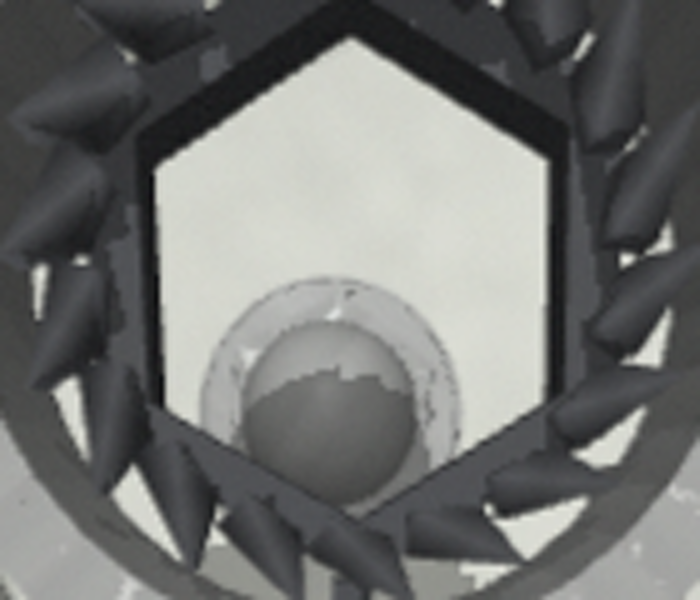

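```bash
cat >> h.py <<'E'
SEAT=np.array([.6229,.1748,.1345])
def lat(T,y=-.0013): return T@T_(np.eye(3),[0,y,0])
E
python3 - <<'E'
from h import *
plan(lat(pose(25,.05)),n=6)
E
```

```text
total mm 72.62828460497343 rad 0.009315801275154079 rows 6 each travel [12.06 -0.24  0.97] rot [-0.0007 -0.0014  0.0002]
```

```bash
python3 -m creep '{"travel":[[6,-0.2,1],[12,-0.2,1],[18,-0.2,1],[18,-0.3,1],[12,-0.3,1],[6.4,-0.2,0.8],[0,0,0],[0,0,0],[0,0,0],[0,0,0],[0,0,0],[0,0,0]],"delta_rot":[[-0.004,-0.008,0.001],[0,0,0],[0,0,0],[0,0,0],[0,0,0],[0,0,0],[0,0,0],[0,0,0],[0,0,0],[0,0,0],[0,0,0],[0,0,0]],"jaw":[1,1,1,1,1,1,1,1,1,1,1,1]}'
python3 - <<'E'
from h import *
rel();plan(lat(pose(25,.05)))
f=grab_frame("wrist");save("g1.png",f["img"],5,(255,0,395,120))
R=frame(YAW,30);n=-R[:,0]
print("ball at",proj(f,SEAT+.013*n))
E
```

```text
t: 10.77
ee_pos: [0.5135, 0.202, 0.1455]
eef_rot: [[0.497, -0.243, -0.833], [0.067, -0.947, 0.315], [-0.865, -0.212, -0.454]]
force: [0.3, -0.2, -5.6]
width: 0.0236
sw from rot [25.009   0.0919 -0.02  ] lift 50.548172747344346 radius 94.78383030554185 sw from pos 25.901646472825703
total mm 0.6237912289233415 rad 0.0016485968206731872 rows 1 each travel [0.55 0.19 0.23] rot [-0.0002 -0.0013  0.001 ]
ball at [[324.5636  66.285 ]]
```

View pics/g1.png

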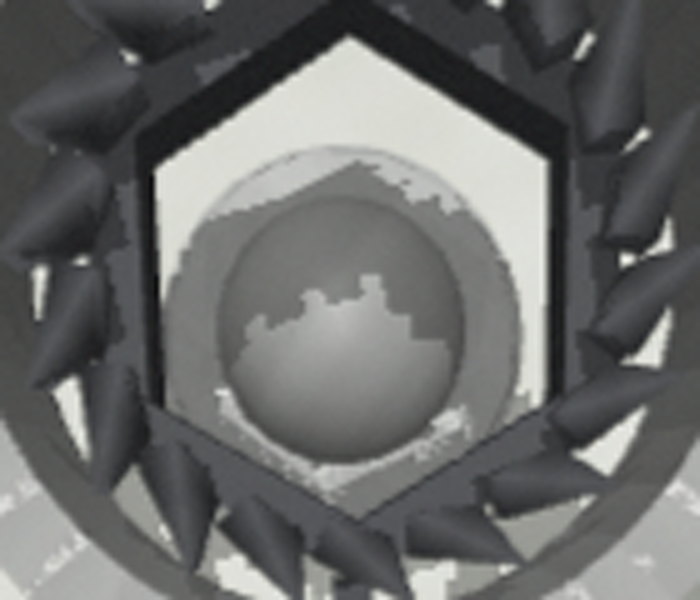

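Run:
```python
from h import *
from scipy.optimize import least_squares
f=grab_frame("wrist");T=cur()
bot=np.array([(350,37),(157,165),(548,160)])/5+[255,0]
top=np.array([(138,130),(570,125),(362,520)])/5+[255,0]
rr=.016/np.cos(np.pi/6)
def pts(p,face,idx):
    y,z,a,x,b=p
    ang=a+np.radians(60)*np.array(idx) # measured from -z (uphill) toward -y?
    # image up = -z, image right=+y ; positive angle = clockwise in image
    up=np.array([-np.cos(b),0,np.sin(b)])  # wrench z axis
    fw=np.array([-np.sin(b),0,-np.cos(b)])
    c=np.array([x,y,z])+ (up*.03 if face else 0)
    Q=np.array([c+rr*(np.cos(t)*fw+np.sin(t)*np.array([0,1,0])) for t in ang])
    return proj(f,Q@T[:3,:3].T+T[:3,3])
def res(p): return np.r_[(pts(p,0,[0,-1,1])-bot).ravel(),(pts(p,1,[-1,1,3])-top).ravel()]
r=least_squares(res,[0,-.095,0,.0114,0]);print("y,z",r.x[:2]*1e3,"ang",np.degrees(r.x[2]),"x",r.x[3]*1e3,"droop",np.degrees(r.x[4]),"res",r.fun.round(1))
# where's the nut ball in tool frame (pixel ray at distance)
b=ray(f,(323.4,65.8),SEAT[2]+.013*.866);print("ball in tool",T[:3,:3].T@(b-T[:3,3])*1e3)
```

```text
y,z [  1.9519 -98.0893] ang -0.9184998663665269 x 26.210931811613097 droop 4.740286387746292 res [ 0.2  0.6  3.  -0.4 -3.  -0.6 -1.1 -0.   1.5 -0.6 -0.5  1. ]
ball in tool [ 49.0317   0.8836 -95.0752]
```

Run:
```python
from h import *
from scipy.optimize import least_squares
f=grab_frame("wrist");T=cur()
bot=np.array([(350,37),(157,165),(548,160)])/5+[255,0]
top=np.array([(138,130),(570,125),(362,520)])/5+[255,0]
rr=.016/np.cos(np.pi/6)
def pts(p,face,idx,b=0):
    y,z,a,x,th=p[:5]
    ang=a+np.radians(60)*np.array(idx)
    up=np.array([-np.cos(b),0,np.sin(b)]);fw=np.array([-np.sin(b),0,-np.cos(b)])
    c=np.array([x,y,z])+ (up*th if face else 0)
    Q=np.array([c+rr*(np.cos(t)*fw+np.sin(t)*np.array([0,1,0])) for t in ang])
    return proj(f,Q@T[:3,:3].T+T[:3,3])
for b in (0,1,2,3):
    res=lambda p: np.r_[(pts(p,0,[0,-1,1],np.radians(b))-bot).ravel(),(pts(p,1,[-1,1,3],np.radians(b))-top).ravel()]
    r=least_squares(res,[0,-.095,0,.0114,.015]);print(b,"y,z",r.x[:2]*1e3,"ang",np.degrees(r.x[2]),"x,th",r.x[3:]*1e3,"res",np.abs(r.fun).max())
rel()
```

```text
0 y,z [  1.9509 -95.9967] ang -0.9476236691407826 x,th [13.8987 14.9138] res 0.5611957622751333
1 y,z [  1.9528 -96.2099] ang -0.9462208344575364 x,th [15.0819 16.1855] res 0.5873979938918978
2 y,z [  1.9549 -96.4605] ang -0.9450049748005914 x,th [16.3733 17.5723] res 0.8574253723812717
3 y,z [  1.9574 -96.7519] ang -0.9441659828843665 x,th [17.7647 19.045 ] res 1.1456849385607484
sw from rot [25.0108  0.0537 -0.0194] lift 50.2792454060135 radius 95.07732506802944 sw from pos 25.81360999261776
```

Run:
```python
import cv2
im=cv2.imread("pics/c1.png")[160:220,285:355]
cv2.imwrite("pics/c4.png",cv2.resize(im,None,fx=10,fy=10,interpolation=cv2.INTER_CUBIC))
```

```text
(no output)
```

View pics/c4.png

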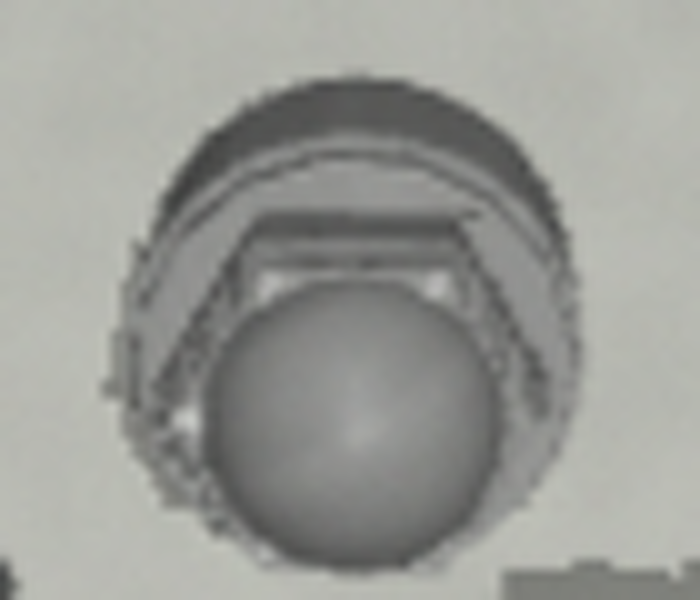

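Run:
```python
from h import *
plan(lat(pose(30.5,.03,r=.096),-.0024),n=3)
```

```text
total mm 22.719477289137245 rad 0.09581043237139547 rows 3 each travel [ 6.76 -3.41  0.2 ] rot [ 0.0319 -0.0002  0.0002]
```

```bash
python3 -m creep '{"travel":[[6.8,-3.4,0.2],[6.8,-3.4,0.2],[6.8,-3.4,0.2],[0,0,0],[0,0,0],[0,0,0],[0,0,0],[0,0,0]],"delta_rot":[[0.032,0,0],[0.032,0,0],[0.032,0,0],[0,0,0],[0,0,0],[0,0,0],[0,0,0],[0,0,0]],"jaw":[1,1,1,1,1,1,1,1]}'
python3 - <<'E'
from h import *
rel();plan(lat(pose(30.5,.015,r=.096),-.0024),n=3)
f=grab_frame("wrist");save("g2.png",f["img"],5,(255,0,395,120))
R=frame(YAW,30);n=-R[:,0]
print("ball at",proj(f,SEAT+.013*n))
E
```

```text
t: 11.58
ee_pos: [0.5257, 0.2129, 0.1295]
eef_rot: [[0.496, -0.321, -0.807], [0.066, -0.912, 0.404], [-0.866, -0.254, -0.431]]
force: [0.0, 0.4, -5.5]
width: 0.0237
sw from rot [30.4964  0.0459 -0.0143] lift 29.90818981505697 radius 96.02590861230978 sw from pos 31.827372405992342
total mm 14.909223542311334 rad 0.0008407555802667522 rows 3 each travel [ 4.97 -0.06  0.  ] rot [ 0.     -0.0002  0.0002]
ball at [[326.31    60.2226]]
```

View pics/g2.png

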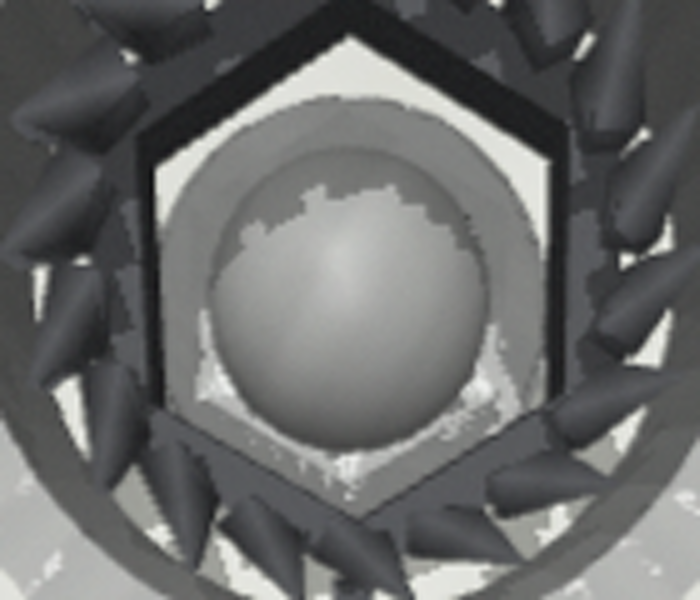

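```bash
python3 -m creep '{"travel":[[6,0,0],[6,0,0],[3,0,0],[0,0,0],[0,0,0],[0,0,0]],"delta_rot":[[0,0,0],[0,0,0],[0,0,0],[0,0,0],[0,0,0],[0,0,0]],"jaw":[1,1,1,1,1,1]}'
python3 -m creep '{"travel":[[3,0,0],[3,0,0],[3,0,0],[0,0,0],[0,0,0]],"delta_rot":[[0,0,0],[0,0,0],[0,0,0],[0,0,0],[0,0,0]],"jaw":[1,1,1,1,1]}'
python3 - <<'E'
from h import *
rel();s=state();R=s["eef_rot"];print("tool force",R.T@s["force"],R.T@s["moment"])
f=grab_frame("wrist");save("g3.png",f["img"],5,(255,0,395,120))
E
```

```text
t: 12.13
ee_pos: [0.5331, 0.214, 0.1159]
eef_rot: [[0.496, -0.322, -0.807], [0.066, -0.912, 0.405], [-0.866, -0.254, -0.431]]
force: [-0.1, 0.3, -4.1]
width: 0.0235
t: 12.55
ee_pos: [0.5375, 0.2146, 0.108]
eef_rot: [[0.495, -0.322, -0.807], [0.066, -0.912, 0.405], [-0.866, -0.254, -0.431]]
force: [0.5, -0.4, -5.1]
width: 0.0238
sw from rot [30.5161 -0.0098 -0.0139] lift 5.36403076036733 radius 96.38487321746243 sw from pos 31.75154128981897
tool force [4.6464 1.5187 1.6706] [ 0.0084 -0.6736  0.3169]
```

View pics/g3.png

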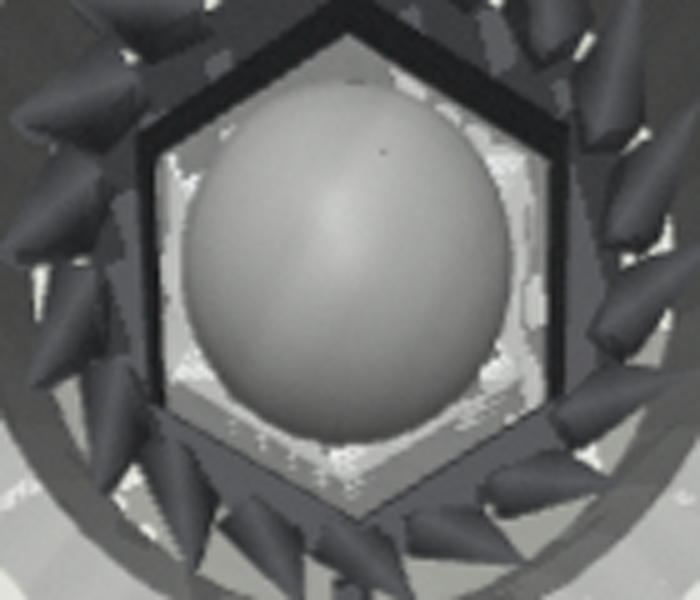

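```bash
python3 -m creep '{"travel":[[1.5,0,0],[1.5,0,0],[0,0,0],[0,0,0],[0,0,0]],"delta_rot":[[0,0,0],[0,0,0],[0,0,0],[0,0,0],[0,0,0]],"jaw":[1,1,1,1,1]}'
python3 - <<'E'
from h import *
rel();s=state();R=s["eef_rot"];print("tool force",R.T@s["force"],R.T@s["moment"])
E
python3 -m creep '{"travel":[[1.5,0,0],[1,0,0],[0,0,0],[0,0,0],[0,0,0]],"delta_rot":[[0,0,0],[0,0,0],[0,0,0],[0,0,0],[0,0,0]],"jaw":[1,1,1,1,1]}'
python3 - <<'E'
from h import *
rel();s=state();R=s["eef_rot"];print("tool force",R.T@s["force"],R.T@s["moment"])
f=grab_frame("wrist");save("g4.png",f["img"],5,(255,0,395,120))
sd=grab_frame("side");save("g5.png",sd["img"],5,(185,170,305,290))
E
```

```text
t: 13.02
ee_pos: [0.539, 0.2148, 0.1057]
eef_rot: [[0.496, -0.322, -0.807], [0.066, -0.912, 0.405], [-0.866, -0.254, -0.431]]
force: [0.7, -0.7, -4.9]
width: 0.024
sw from rot [30.51    0.0139 -0.0167] lift 2.608401752385433 radius 96.27707637688268 sw from pos 31.822698188066802
tool force [4.5307 1.6612 1.2667] [ 0.0686 -0.6358  0.2219]
t: 13.43
ee_pos: [0.5403, 0.215, 0.1035]
eef_rot: [[0.496, -0.322, -0.807], [0.066, -0.912, 0.405], [-0.866, -0.254, -0.431]]
force: [1.7, -0.3, -4.7]
width: 0.0237
sw from rot [30.5151  0.0128 -0.0167] lift 0.0863349781973195 radius 96.26741809350801 sw from pos 31.81988613641742
tool force [4.8988 0.9044 0.4977] [ 0.0386 -0.6278  0.3372]
```

View pics/g4.png

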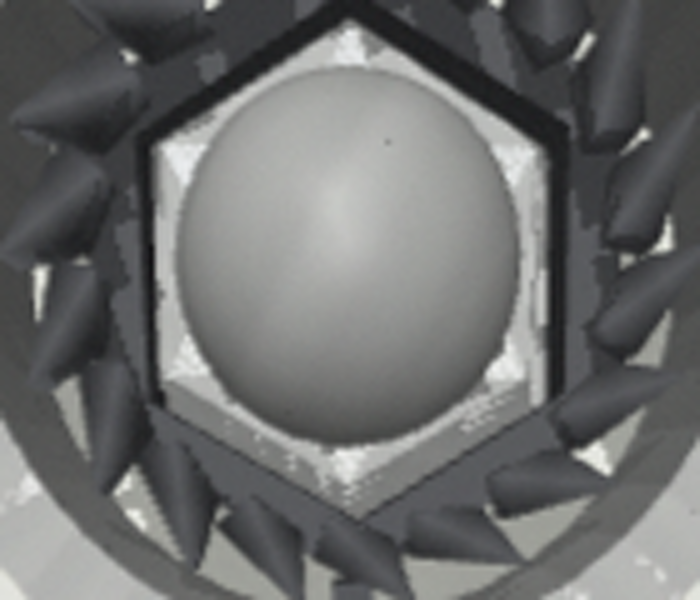

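View pics/g5.png

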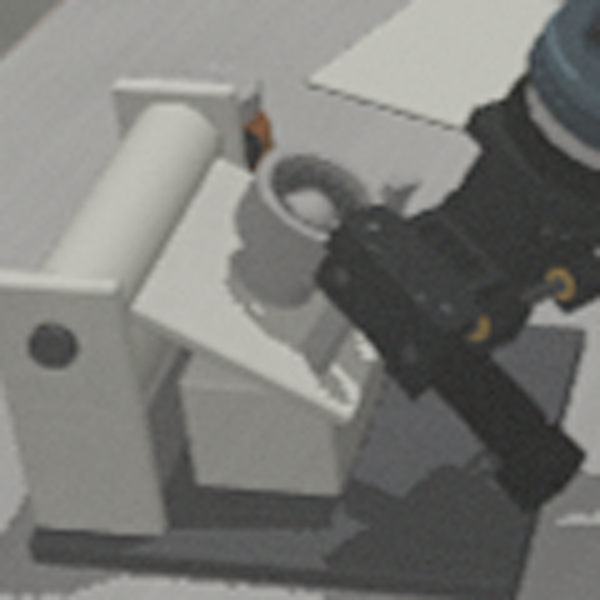

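```bash
python3 -m creep '{"travel":[[1,0,0],[1,0,0],[0,0,0],[0,0,0],[0,0,0]],"delta_rot":[[0,0,0],[0,0,0],[0,0,0],[0,0,0],[0,0,0]],"jaw":[1,1,1,1,1]}'
python3 - <<'E'
from h import *
rel();s=state();R=s["eef_rot"];print("tool force",R.T@s["force"],R.T@s["moment"])
E
python3 -m creep '{"travel":[[1,0,0],[1,0,0],[0,0,0],[0,0,0],[0,0,0]],"delta_rot":[[0,0,0],[0,0,0],[0,0,0],[0,0,0],[0,0,0]],"jaw":[1,1,1,1,1]}'
python3 - <<'E'
from h import *
rel();s=state();R=s["eef_rot"];print("tool force",R.T@s["force"],R.T@s["moment"])
E
```

```text
t: 13.95
ee_pos: [0.5412, 0.2152, 0.1019]
eef_rot: [[0.496, -0.322, -0.807], [0.067, -0.912, 0.405], [-0.866, -0.254, -0.431]]
force: [-2.5, 1.3, -2.2]
width: 0.0238
sw from rot [30.5082  0.0152 -0.0214] lift -1.8147571196175338 radius 96.3271543647608 sw from pos 31.858280834120784
tool force [0.7697 0.1792 3.4845] [ 0.0549 -0.5674  0.327 ]
t: 14.37
ee_pos: [0.542, 0.2153, 0.0999]
eef_rot: [[0.495, -0.322, -0.807], [0.066, -0.912, 0.404], [-0.866, -0.254, -0.43]]
force: [-4.8, 1.2, -1.7]
width: 0.0237
sw from rot [30.5076 -0.0132 -0.0209] lift -3.9264445509521044 radius 96.55847729121145 sw from pos 31.780121513244655
tool force [-0.8322  0.8655  5.1332] [ 0.0677 -0.7138  0.2465]
```

Run:
```python
from h import *
f=grab_frame("wrist");save("g6.png",f["img"])
sd=grab_frame("side");save("g7.png",sd["img"],6,(200,180,300,270))
```

```text
(no output)
```

View pics/g6.png

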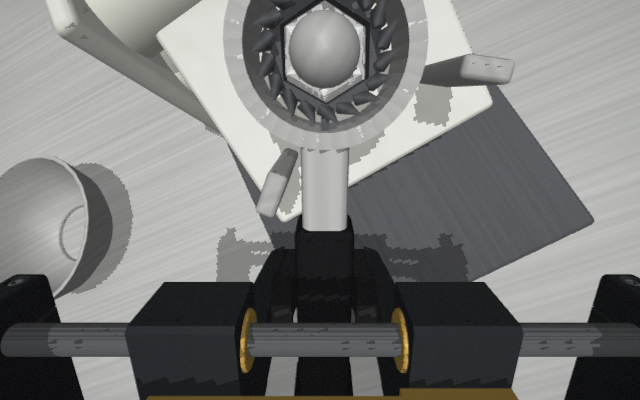

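View pics/g7.png

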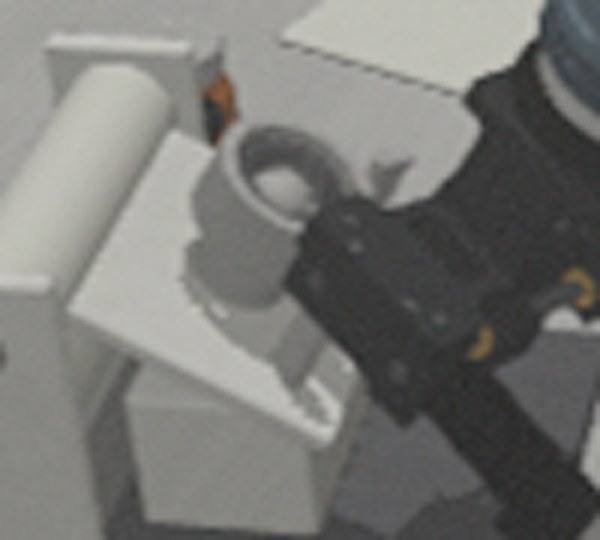

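```bash
python3 -m creep '{"travel":[[-1,5.73,-0.17],[0,9.53,-0.48],[0,9.53,-0.48],[0,9.53,-0.48],[0,9.53,-0.48],[0,9.53,-0.48],[0,9.53,-0.48],[0,9.53,-0.48],[0,9.53,-0.48],[0,9.53,-0.48],[0,9.53,-0.48],[0,5.73,-0.17]],"delta_rot":[[-0.06,0,0],[-0.1,0,0],[-0.1,0,0],[-0.1,0,0],[-0.1,0,0],[-0.1,0,0],[-0.1,0,0],[-0.1,0,0],[-0.1,0,0],[-0.1,0,0],[-0.1,0,0],[-0.06,0,0]],"jaw":[1,1,1,1,1,1,1,1,1,1,1,1]}'
python3 -m creep '{"travel":[[0,0,0],[0,0,0],[0,0,0]],"delta_rot":[[0,0,0],[0,0,0],[0,0,0]],"jaw":[1,1,1]}'
python3 - <<'E'
from h import *
rel();s=state();R=s["eef_rot"];print("tool force",R.T@s["force"],R.T@s["moment"])
f=grab_frame("wrist");save("h1.png",f["img"])
sd=grab_frame("side");save("h2.png",sd["img"],5,(185,170,305,290))
E
```

```text
t: 15.47
ee_pos: [0.558, 0.1139, 0.1024]
eef_rot: [[0.496, 0.589, -0.638], [0.066, -0.758, -0.649], [-0.866, 0.28, -0.415]]
force: [-2.3, 0.9, -3.6]
width: 0.0236
t: 15.72
ee_pos: [0.5574, 0.1149, 0.1021]
eef_rot: [[0.496, 0.584, -0.642], [0.066, -0.763, -0.643], [-0.866, 0.276, -0.417]]
force: [-3.6, -3.0, -3.6]
width: 0.0239
sw from rot [-33.5362  -0.0008   0.0041] lift -3.032862684384382 radius 94.14378388036383 sw from pos -32.60652930930936
tool force [ 1.1439 -0.8342  5.7947] [ 0.0731 -1.0175 -0.0374]
```

View pics/h1.png

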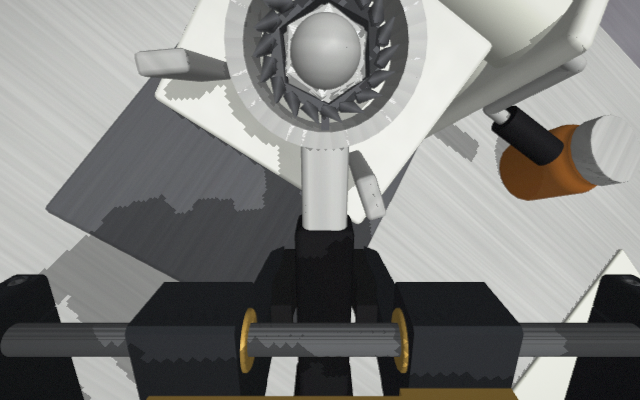

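View pics/h2.png

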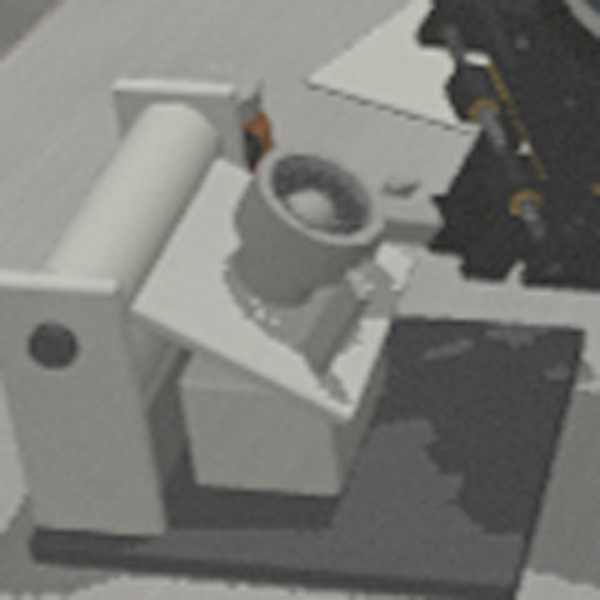

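```bash
python3 -m creep '{"travel":[[0,-5.73,-0.1],[0,-10,-0.5],[0,-10,-0.5],[0,-10,-0.5],[0,-10,-0.5],[0,-10,-0.5],[0,-10,-0.5],[0,-10,-0.5],[0,-10,-0.5],[0,-10,-0.5],[0,-10,-0.5],[0,-5.73,-0.1]],"delta_rot":[[0.06,0,0],[0.105,0,0],[0.105,0,0],[0.105,0,0],[0.105,0,0],[0.105,0,0],[0.105,0,0],[0.105,0,0],[0.105,0,0],[0.105,0,0],[0.105,0,0],[0.06,0,0]],"jaw":[1,1,1,1,1,1,1,1,1,1,1,1]}'
python3 -m creep '{"travel":[[0,0,0],[0,0,0]],"delta_rot":[[0,0,0],[0,0,0]],"jaw":[1,1]}'
python3 - <<'E'
from h import *
rel();s=state();R=s["eef_rot"];print("tool force",R.T@s["force"],R.T@s["moment"])
f=grab_frame("wrist");save("h3.png",f["img"])
E
```

```text
t: 16.82
ee_pos: [0.5437, 0.2204, 0.1027]
eef_rot: [[0.497, -0.366, -0.787], [0.067, -0.888, 0.455], [-0.865, -0.279, -0.417]]
force: [1.1, -6.4, -4.3]
width: 0.0237
t: 16.98
ee_pos: [0.5434, 0.2196, 0.1023]
eef_rot: [[0.497, -0.36, -0.79], [0.067, -0.891, 0.448], [-0.865, -0.275, -0.419]]
force: [0.7, -3.4, -3.8]
width: 0.0236
sw from rot [33.2736  0.0714 -0.0346] lift -2.8415566481973187 radius 96.36588981233899 sw from pos 34.772037062282564
tool force [ 3.4268  3.8142 -0.5236] [ 0.0487 -0.0854  0.6306]
```

View pics/h3.png

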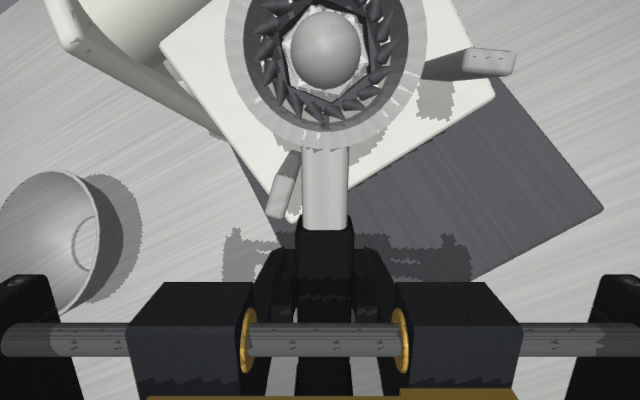

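Run:
```python
import cv2
a=cv2.imread("pics/h1.png")[0:110,265:390];b=cv2.imread("pics/h3.png")[0:110,265:390]
import numpy as np
cv2.imwrite("pics/h4.png",cv2.resize(np.hstack([a,b]),None,fx=3.2,fy=3.2,interpolation=cv2.INTER_CUBIC))
```

```text
(no output)
```

View pics/h4.png

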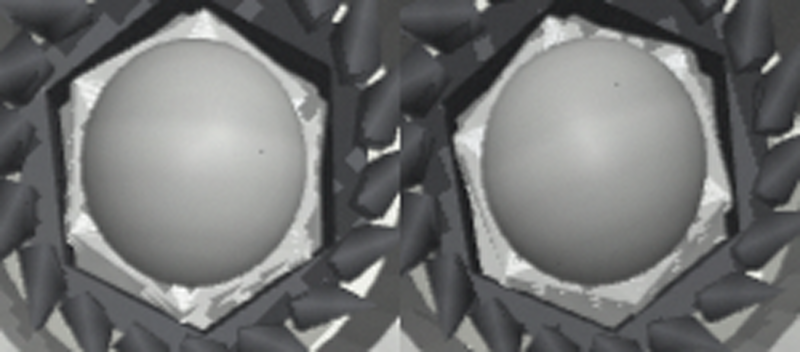

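```bash
python3 -m creep '{"travel":[[0.5,5.73,-0.2],[0,10,-0.5],[0,10,-0.5],[0,10,-0.5],[0,10,-0.5],[0,10,-0.5],[0,10,-0.5],[0,10,-0.5],[0,10,-0.5],[0,10,-0.5],[0,10,-0.5],[0,6.2,0]],"delta_rot":[[-0.06,0,0],[-0.105,0,0],[-0.105,0,0],[-0.105,0,0],[-0.105,0,0],[-0.105,0,0],[-0.105,0,0],[-0.105,0,0],[-0.105,0,0],[-0.105,0,0],[-0.105,0,0],[-0.065,0,0]],"jaw":[1,1,1,1,1,1,1,1,1,1,1,1]}'
python3 -m creep '{"travel":[[0,0,0],[0,0,0]],"delta_rot":[[0,0,0],[0,0,0]],"jaw":[1,1]}'
python3 - <<'E'
from h import *
rel();s=state();R=s["eef_rot"];print("tool force",R.T@s["force"],R.T@s["moment"])
f=grab_frame("wrist");save("i1.png",f["img"],5,(255,0,395,120))
E
```

```text
t: 18.03
ee_pos: [0.5582, 0.1136, 0.1023]
eef_rot: [[0.497, 0.592, -0.634], [0.066, -0.754, -0.653], [-0.865, 0.283, -0.414]]
force: [0.9, 1.9, -2.6]
width: 0.0236
t: 18.2
ee_pos: [0.5578, 0.1143, 0.102]
eef_rot: [[0.497, 0.587, -0.639], [0.066, -0.76, -0.647], [-0.865, 0.279, -0.416]]
force: [-1.2, -0.2, -2.3]
width: 0.0235
sw from rot [-33.8305   0.0798   0.0076] lift -3.2561797988313224 radius 94.3234263552667 sw from pos -33.00423203944962
tool force [ 1.4145 -1.1863  1.8907] [ 0.0274 -0.2941 -0.1784]
```

View pics/i1.png

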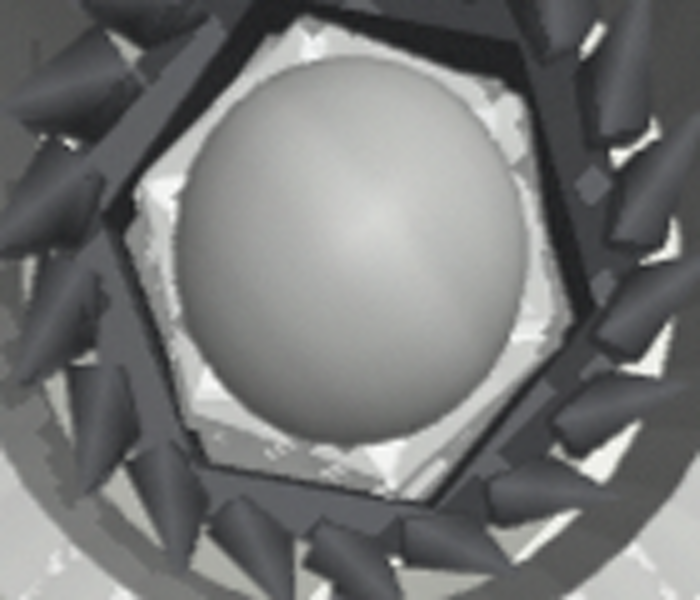

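```bash
python3 -m creep '{"travel":[[0,-5.73,-0.1],[0,-10,-0.5],[0,-10,-0.5],[0,-10,-0.5],[0,-10,-0.5],[0,-10,-0.5],[0,-10,-0.5],[0,-10,-0.5],[0,-10,-0.5],[0,-10,-0.5],[0,-10,-0.5],[0,-6.2,-0.2]],"delta_rot":[[0.06,0,0],[0.105,0,0],[0.105,0,0],[0.105,0,0],[0.105,0,0],[0.105,0,0],[0.105,0,0],[0.105,0,0],[0.105,0,0],[0.105,0,0],[0.105,0,0],[0.065,0,0]],"jaw":[1,1,1,1,1,1,1,1,1,1,1,1]}'
python3 -m creep '{"travel":[[0,0,0],[0,0,0]],"delta_rot":[[0,0,0],[0,0,0]],"jaw":[1,1]}'
python3 - <<'E'
from h import *
rel();s=state();R=s["eef_rot"];print("tool force",R.T@s["force"],R.T@s["moment"])
f=grab_frame("wrist");save("i2.png",f["img"],5,(255,0,395,120))
E
```

```text
t: 19.25
ee_pos: [0.5437, 0.2201, 0.1023]
eef_rot: [[0.498, -0.365, -0.786], [0.067, -0.888, 0.455], [-0.865, -0.279, -0.418]]
force: [2.9, -4.8, -3.5]
width: 0.0235
t: 19.42
ee_pos: [0.5435, 0.2195, 0.1019]
eef_rot: [[0.498, -0.36, -0.789], [0.067, -0.891, 0.448], [-0.865, -0.276, -0.419]]
force: [2.8, -3.1, -1.8]
width: 0.0233
sw from rot [33.2748  0.1354 -0.0315] lift -3.1987428927379593 radius 96.45153770066008 sw from pos 34.622279597826946
tool force [ 2.7558  2.2582 -2.7944] [0.0254 0.2584 0.4985]
```

View pics/i2.png

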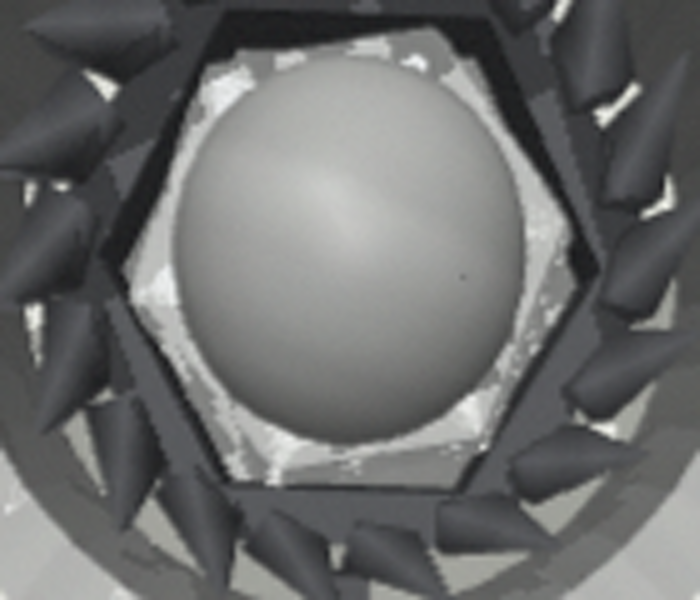

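```bash
python3 -m creep '{"travel":[[0.5,7.6,-0.3],[0,10,-0.5],[0,10,-0.5],[0,10,-0.5],[0,10,-0.5],[0,10,-0.5],[0,10,-0.5],[0,10,-0.5],[0,10,-0.5],[0,10,-0.5],[0,10,-0.5],[0,7.6,-0.1]],"delta_rot":[[-0.08,0,0],[-0.105,0,0],[-0.105,0,0],[-0.105,0,0],[-0.105,0,0],[-0.105,0,0],[-0.105,0,0],[-0.105,0,0],[-0.105,0,0],[-0.105,0,0],[-0.105,0,0],[-0.08,0,0]],"jaw":[1,1,1,1,1,1,1,1,1,1,1,1]}'
python3 -m creep '{"travel":[[0,0,0],[0,0,0]],"delta_rot":[[0,0,0],[0,0,0]],"jaw":[1,1]}'
python3 - <<'E'
from h import *
rel();s=state();R=s["eef_rot"];print("tool force",R.T@s["force"],R.T@s["moment"])
f=grab_frame("wrist");save("j1.png",f["img"],5,(255,0,395,120))
E
```

```text
t: 20.47
ee_pos: [0.5601, 0.1114, 0.1028]
eef_rot: [[0.498, 0.614, -0.613], [0.066, -0.732, -0.679], [-0.865, 0.297, -0.405]]
force: [2.5, 3.7, 0.2]
width: 0.0239
t: 20.63
ee_pos: [0.5597, 0.1119, 0.1025]
eef_rot: [[0.498, 0.609, -0.618], [0.066, -0.737, -0.673], [-0.865, 0.294, -0.407]]
force: [1.0, 1.2, -0.1]
width: 0.0236
sw from rot [-35.8007   0.1285  -0.0017] lift -3.6569513325735485 radius 94.42493746967558 sw from pos -34.86128318921017
tool force [ 0.6137 -0.3313 -1.3756] [ 0.0981  0.4028 -0.0235]
```

View pics/j1.png

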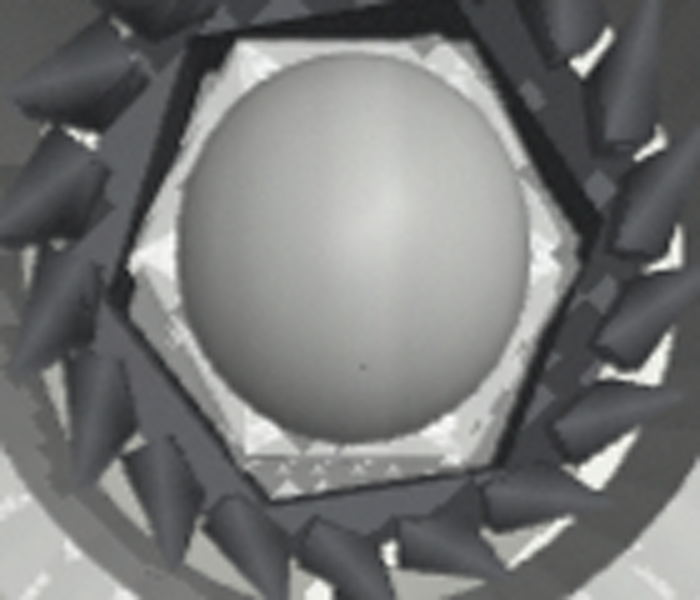

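```bash
python3 -m creep '{"travel":[[-0.5,-7.6,-0.1],[0,-10,-0.5],[0,-10,-0.5],[0,-10,-0.5],[0,-10,-0.5],[0,-10,-0.5],[0,-10,-0.5],[0,-10,-0.5]],"delta_rot":[[0.08,0,0],[0.105,0,0],[0.105,0,0],[0.105,0,0],[0.105,0,0],[0.105,0,0],[0.105,0,0],[0.105,0,0]],"jaw":[1,1,1,1,1,1,1,1]}'
python3 - <<'E'
from h import *
rel();s=state();R=s["eef_rot"];print("tool force",R.T@s["force"],R.T@s["moment"])
E
python3 -m creep '{"travel":[[0,-7.6,-0.3],[0,-7.6,-0.3],[0,-7.6,-0.3],[0,-5.7,-0.2]],"delta_rot":[[0.08,0,0],[0.08,0,0],[0.08,0,0],[0.06,0,0]],"jaw":[1,1,1,1]}'
python3 - <<'E'
from h import *
rel();s=state();R=s["eef_rot"];print("tool force",R.T@s["force"],R.T@s["moment"])
f=grab_frame("wrist");save("j2.png",f["img"],5,(255,0,395,120))
E
```

```text
t: 21.35
ee_pos: [0.5358, 0.1836, 0.095]
eef_rot: [[0.499, -0.035, -0.866], [0.067, -0.995, 0.078], [-0.864, -0.097, -0.494]]
force: [6.6, -2.0, -0.2]
width: 0.0237
sw from rot [11.0853  0.2398  0.002 ] lift -3.0546897450988286 radius 95.6880236786268 sw from pos 12.191750629342284
tool force [ 3.3497  1.743  -5.7817] [-0.1696  0.6095  0.3485]
t: 21.68
ee_pos: [0.5404, 0.2112, 0.0997]
eef_rot: [[0.499, -0.288, -0.818], [0.067, -0.928, 0.367], [-0.864, -0.238, -0.444]]
force: [5.4, -4.0, -1.4]
width: 0.0237
sw from rot [28.1794  0.2163 -0.0132] lift -3.0725376959386743 radius 96.30784157536408 sw from pos 29.22261627812668
tool force [ 3.6359  2.4778 -5.2786] [-0.233   0.6902  0.3507]
```

View pics/j2.png

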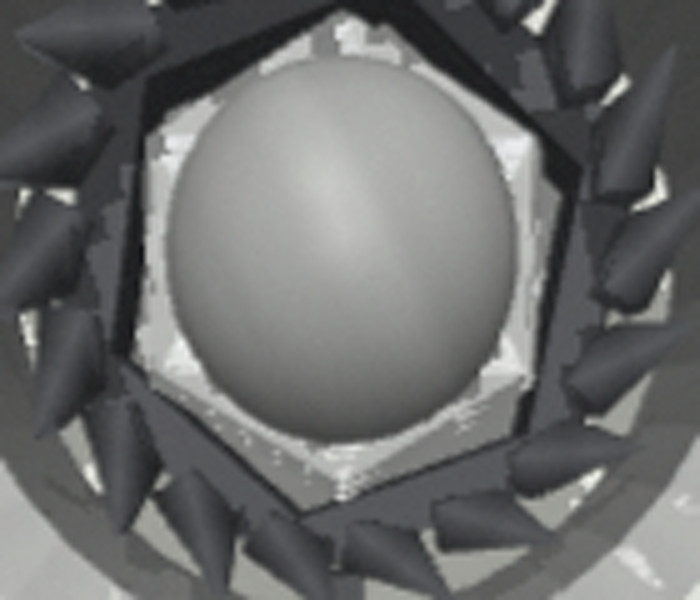

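```bash
python3 -m creep '{"travel":[[0,-5.7,-0.2],[0,-5.7,-0.1],[0,0,0],[0,0,0]],"delta_rot":[[0.06,0,0],[0.06,0,0],[0,0,0],[0,0,0]],"jaw":[1,1,1,1]}'
python3 - <<'E'
from h import *
rel();s=state();R=s["eef_rot"];print("tool force",R.T@s["force"],R.T@s["moment"])
f=grab_frame("wrist");save("j3.png",f["img"],5,(255,0,395,120))
E
python3 -m creep '{"travel":[[0,7.6,-0.3],[0,10,-0.5],[0,10,-0.5],[0,10,-0.5],[0,10,-0.5],[0,10,-0.5],[0,10,-0.5],[0,10,-0.5],[0,10,-0.5],[0,10,-0.5],[0,10,-0.5],[0,9.5,-0.4]],"delta_rot":[[-0.08,0,0],[-0.105,0,0],[-0.105,0,0],[-0.105,0,0],[-0.105,0,0],[-0.105,0,0],[-0.105,0,0],[-0.105,0,0],[-0.105,0,0],[-0.105,0,0],[-0.105,0,0],[-0.1,0,0]],"jaw":[1,1,1,1,1,1,1,1,1,1,1,1]}'
python3 - <<'E'
from h import *
rel();s=state();R=s["eef_rot"];print("tool force",R.T@s["force"],R.T@s["moment"])
f=grab_frame("wrist");save("j4.png",f["img"],5,(255,0,395,120))
E
```

```text
t: 22.07
ee_pos: [0.544, 0.221, 0.1024]
eef_rot: [[0.498, -0.379, -0.78], [0.067, -0.88, 0.47], [-0.864, -0.286, -0.413]]
force: [5.8, -2.5, 0.0]
width: 0.024
sw from rot [34.7036  0.1869 -0.0151] lift -3.1481289230742426 radius 96.54463578875277 sw from pos 35.650593104287026
tool force [ 2.6886  0.0081 -5.6709] [-0.2189  0.6653  0.1711]
t: 23.12
ee_pos: [0.5592, 0.1118, 0.1029]
eef_rot: [[0.499, 0.61, -0.616], [0.067, -0.735, -0.675], [-0.864, 0.295, -0.407]]
force: [6.2, 5.6, 0.8]
width: 0.0238
sw from rot [-35.962    0.2046  -0.017 ] lift -3.0292304833397807 radius 94.64614317316321 sw from pos -34.80238066750092
tool force [ 2.7991 -0.1215 -7.9234] [ 0.1221  1.0435 -0.0386]
```

View pics/j3.png

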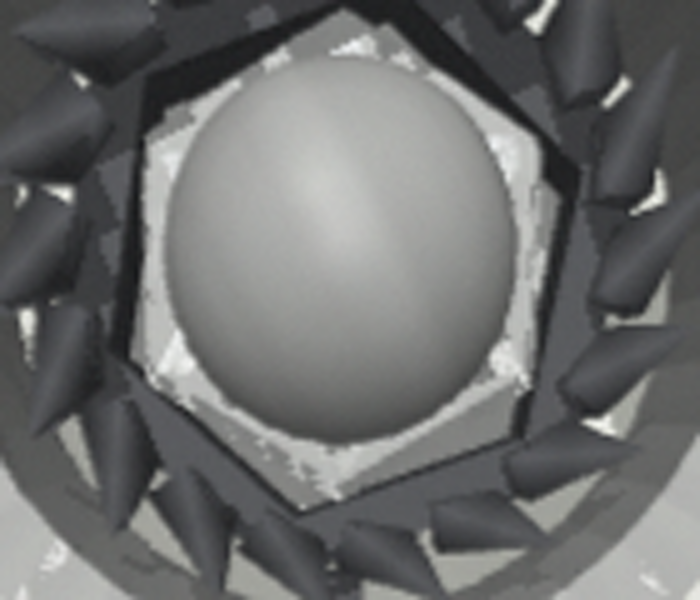

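View pics/j4.png

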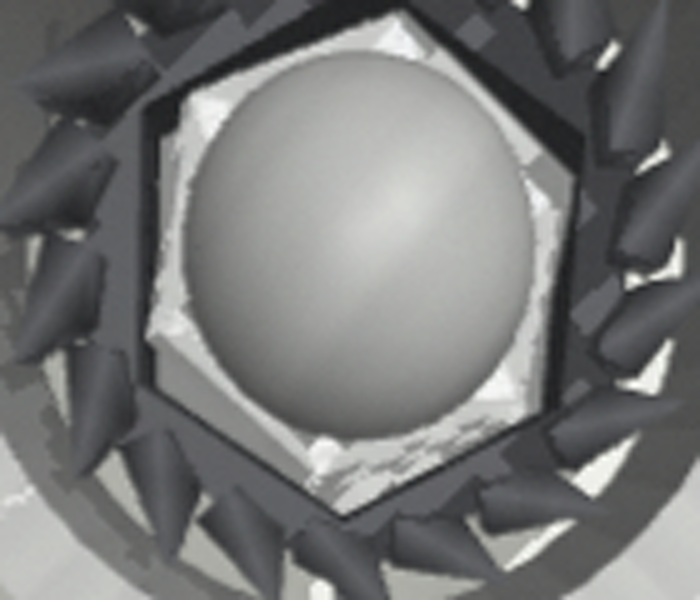

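```bash
python3 -m creep '{"travel":[[0,-7.6,-1.1],[0,-10,-0.6],[0,-10,-0.5],[0,-10,-0.5],[0,-10,-0.5]],"delta_rot":[[0.08,0,0],[0.105,0,0],[0.105,0,0],[0.105,0,0],[0.105,0,0]],"jaw":[1,1,1,1,1]}'
python3 - <<'E'
from h import *
rel();s=state();R=s["eef_rot"];print("tool force",R.T@s["force"],R.T@s["moment"])
E
python3 -m creep '{"travel":[[0,-4.8,-0.1],[0,-4.8,-0.1],[0,-4.8,-0.1]],"delta_rot":[[0.05,0,0],[0.05,0,0],[0.05,0,0]],"jaw":[1,1,1]}'
python3 - <<'E'
from h import *
rel();s=state();R=s["eef_rot"];print("tool force",R.T@s["force"],R.T@s["moment"])
f=grab_frame("wrist");save("k1.png",f["img"],5,(255,0,395,120))
E
```

```text
t: 23.58
ee_pos: [0.5387, 0.1545, 0.0943]
eef_rot: [[0.499, 0.231, -0.835], [0.066, -0.971, -0.229], [-0.864, 0.058, -0.5]]
force: [6.2, -2.0, 0.4]
width: 0.0237
sw from rot [-6.6635  0.2189  0.0049] lift -3.1015031234337034 radius 95.10634548106569 sw from pos -5.40849983853156
tool force [ 2.6003  3.4377 -4.8844] [0.0146 0.5817 0.3988]
t: 23.83
ee_pos: [0.5364, 0.1684, 0.0941]
eef_rot: [[0.499, 0.106, -0.86], [0.066, -0.994, -0.084], [-0.864, -0.015, -0.503]]
force: [5.5, -2.4, -0.1]
width: 0.0236
sw from rot [1.7564 0.2136 0.01  ] lift -3.1168333286914756 radius 95.36952609778348 sw from pos 3.05235436862328
tool force [ 2.6456  2.9445 -4.5033] [0.0007 0.5452 0.4944]
```

View pics/k1.png

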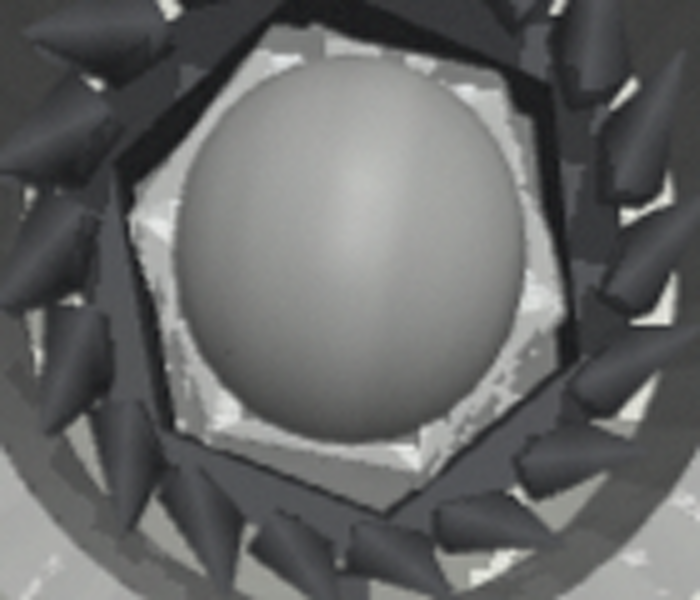

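```bash
for i in 1 2 3; do python3 -m creep '{"travel":[[0,-4,-0.1]],"delta_rot":[[0.042,0,0]],"jaw":[1]}' | grep -E "force"
python3 - <<'E'
from h import *
rel();s=state();R=s["eef_rot"];print("tool force",R.T@s["force"],R.T@s["moment"])
E
done
```

```text
force: [6.0, -2.1, -0.3]
sw from rot [4.0453 0.2061 0.0146] lift -3.1540922193799705 radius 95.43390594224401 sw from pos 5.287223504863742
tool force [ 3.0831  2.4824 -4.9158] [-0.0763  0.5008  0.4744]
force: [6.7, -4.9, 0.9]
sw from rot [6.5354 0.2056 0.0212] lift -3.1543497580149715 radius 95.49886212336618 sw from pos 7.678623159305364
tool force [ 2.2573  5.0441 -6.2044] [-0.151   0.5963  0.6684]
force: [7.0, -4.8, -0.7]
sw from rot [8.9313 0.197  0.0313] lift -3.164544432804881 radius 95.6094479298453 sw from pos 10.008307982938737
tool force [ 3.787   4.8239 -5.8841] [-0.1621  0.6289  0.8558]
```

```bash
for i in 1 2 3; do python3 -m creep '{"travel":[[0,-4,-0.1]],"delta_rot":[[0.042,0,0]],"jaw":[1]}' | grep -E "force"
python3 - <<'E'
from h import *
rel();s=state();R=s["eef_rot"];print("tool force",R.T@s["force"],R.T@s["moment"])
E
done
python3 - <<'E'
from h import *
f=grab_frame("wrist");save("k2.png",f["img"],5,(255,0,395,120))
E
```

```text
force: [6.5, -7.3, -0.4]
sw from rot [11.3295  0.1876  0.0421] lift -3.192373541882814 radius 95.6848541773698 sw from pos 12.306576730297207
tool force [ 3.1114  7.0704 -6.0866] [-0.1465  0.6974  1.096 ]
force: [6.1, -6.8, 0.1]
sw from rot [13.7231  0.1767  0.0535] lift -3.2225013234789817 radius 95.77834479509613 sw from pos 14.59591507378362
tool force [ 2.5236  6.3101 -6.1596] [-0.292   0.7053  1.2499]
force: [4.6, -9.1, -0.0]
sw from rot [16.1188  0.1583  0.0654] lift -3.2533710532222138 radius 95.89693468334464 sw from pos 16.868292926942235
tool force [ 1.7064  8.468  -5.4138] [-0.3851  0.8253  1.3878]
```

View pics/k2.png

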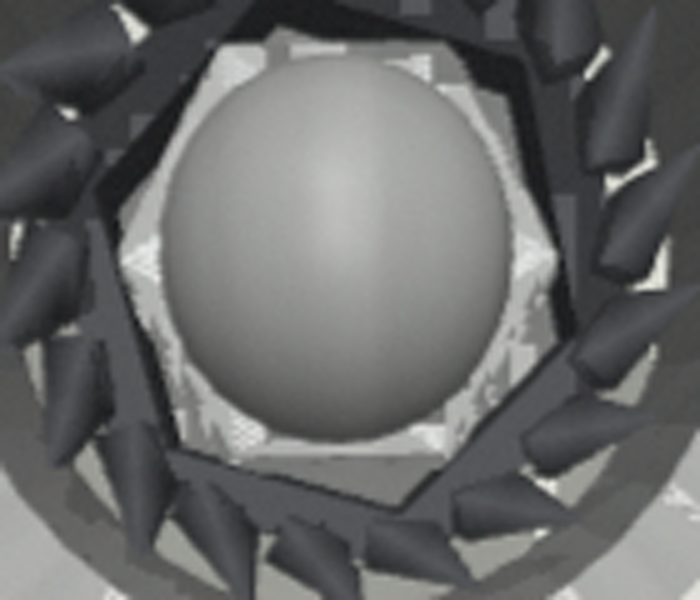

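Run:
```python
from h import *
f=grab_frame("wrist");save("k3.png",f["img"]);s=state();print(s["force"],s["width"])
```

```text
[ 5.946  -8.8431  0.8084] 0.02388317553935954
```

View pics/k3.png

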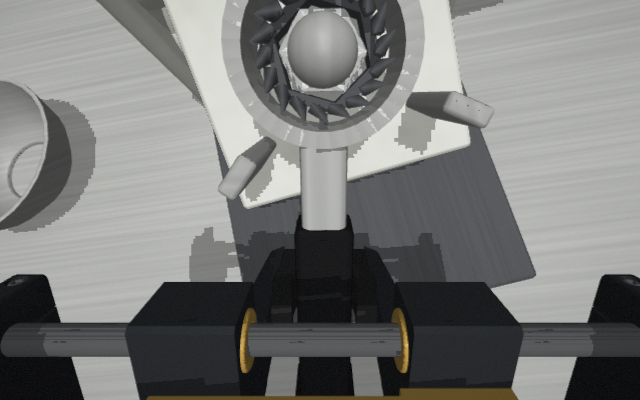

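```bash
for i in 1 2; do python3 -m creep '{"travel":[[0,-4,-0.1],[0,-4,-0.1],[0,-4,-0.1]],"delta_rot":[[0.042,0,0],[0.042,0,0],[0.042,0,0]],"jaw":[1,1,1]}' | grep -E "force"
python3 - <<'E'
from h import *
rel();s=state();R=s["eef_rot"];print("tool force",R.T@s["force"],R.T@s["moment"])
f=grab_frame("wrist");cv2.imwrite("pics/k4_%d.png"%round(s["t"]*100),f["img"][:,:,::-1])
E
done; ls pics | grep k4
python3 - <<'E'
import cv2,glob,numpy as np
a=[cv2.imread(p)[0:120,255:395] for p in sorted(glob.glob("pics/k4_*.png"))]
cv2.imwrite("pics/k5.png",cv2.resize(np.hstack(a),None,fx=2.8,fy=2.8,interpolation=cv2.INTER_CUBIC))
E
```

```text
force: [4.8, -11.9, 1.0]
sw from rot [23.3039  0.1149  0.0948] lift -3.323083942344045 radius 96.12108207479872 sw from pos 23.74392534542088
tool force [ 0.7754 10.1122 -7.9234] [-0.55    1.0337  1.5203]
force: [5.6, -7.9, 0.8]
sw from rot [30.4993  0.0729  0.0998] lift -3.377978785105352 radius 96.44256340921598 sw from pos 30.776903854123137
tool force [ 1.5374  5.1833 -8.0296] [-0.6576  1.2968  0.935 ]
k4_2473.png
k4_2503.png
```

View pics/k5.png

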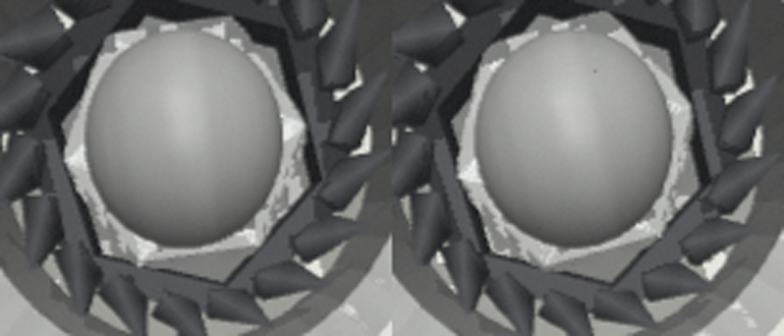

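Run:
```python
import cv2,glob
for i,p in enumerate(sorted(glob.glob("pics/k4_*.png"))):
    a=cv2.imread(p)[0:115,260:390]; cv2.imwrite(f"pics/k6_{i}.png",cv2.resize(a,None,fx=5,fy=5,interpolation=cv2.INTER_CUBIC))
from h import *
sd=grab_frame("side");save("k7.png",sd["img"],6,(200,180,300,270))
```

```text
(no output)
```

View pics/k6_0.png

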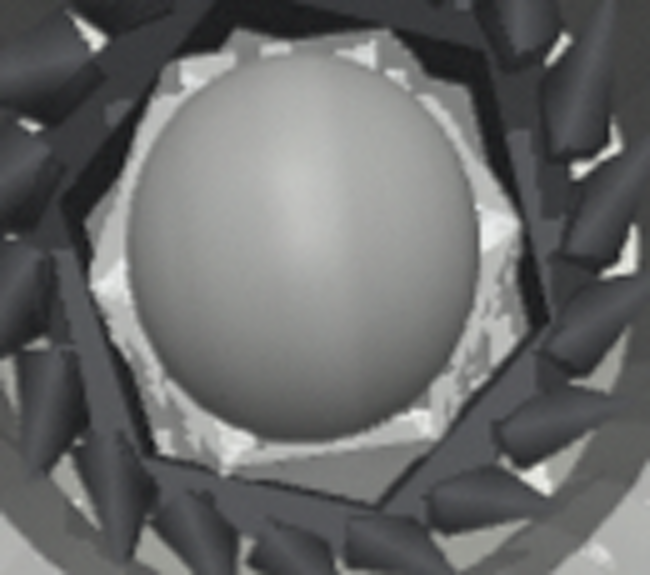

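View pics/k6_1.png

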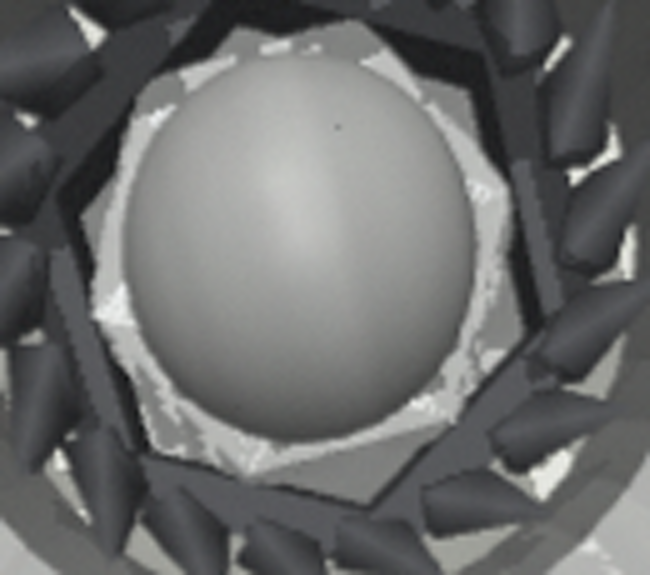

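View pics/k7.png

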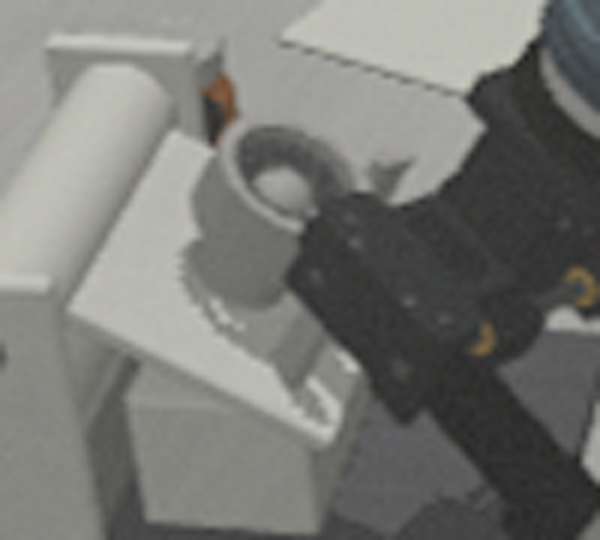

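Run:
```python
from h import *
from scipy.optimize import least_squares
f=grab_frame("wrist");T=cur();W=cloud(f);V=(W-T[:3,3])@T[:3,:3]*1e3
v,u=np.mgrid[:400,:640]
d=np.hypot(u-323,v-48)
dome=V[(d<28)];
r=least_squares(lambda c:np.linalg.norm(dome-c,axis=1)-13,[20,0,-95],loss='soft_l1',f_scale=1);print("ball centre tool",r.x,np.std(r.fun))
m=(d>88)&(d<97)&(v<140);P=V[m];P=P[np.isfinite(P[:,0])&(P[:,0]<0)]
A=np.c_[P[:,1:],np.ones(len(P))]
for i in range(8):
    c=np.linalg.lstsq(A,P[:,0],rcond=None)[0];q=P[:,0]-A@c;k=abs(q)<max(.7,2*q.std());P=P[k];A=A[k]
xt=np.r_[r.x[1:],1]@c
print("ring top plane",c,len(P),"ring top at axis x",xt,"ball centre below ring top",r.x[0]-xt,"(seated: 17)")
sd=grab_frame("side");im=sd["img"].copy()
R=frame(YAW,30);n=-R[:,0]
big=cv2.resize(im,None,fx=6,fy=6,interpolation=cv2.INTER_CUBIC)
for lift,col in [(0,(255,0,0)),(.01,(0,255,0))]:
  for z in (0,.03):
    a=np.linspace(0,2*np.pi,60);C=SEAT+n*(lift+z)+.0325*(np.cos(a)[:,None]*R[:,1]+np.sin(a)[:,None]*R[:,2])
    cv2.polylines(big,[(proj(sd,C)*6+3).astype(int).reshape(-1,1,2)],True,col,1)
cv2.imwrite("pics/k8.png",big[180*6:270*6,200*6:300*6,::-1])
```

```text
Traceback (most recent call last):
ValueError: Residuals are not finite in the initial point.
```

```bash
cat > chk.py <<'E'
from h import *
from scipy.optimize import least_squares
def seatcheck():
    f=grab_frame("wrist");T=cur();W=cloud(f);V=(W-T[:3,3])@T[:3,:3]*1e3
    v,u=np.mgrid[:400,:640]
    d=np.hypot(u-323,v-48)
    dome=V[(d<28)];dome=dome[np.isfinite(dome[:,0])]
    r=least_squares(lambda c:np.linalg.norm(dome-c,axis=1)-13,[20,0,-95],loss='soft_l1',f_scale=1);print("ball centre tool",r.x,np.std(r.fun))
    m=(d>88)&(d<97)&(v<140);P=V[m];P=P[np.isfinite(P[:,0])&(P[:,0]<0)]
    A=np.c_[P[:,1:],np.ones(len(P))]
    for i in range(8):
        c=np.linalg.lstsq(A,P[:,0],rcond=None)[0];q=P[:,0]-A@c;k=abs(q)<max(.7,2*q.std());P=P[k];A=A[k]
    xt=np.r_[r.x[1:],1]@c
    print("ring top plane",c,len(P),"ring top at axis x",xt,"ball centre below ring top",r.x[0]-xt,"(seated: 17)")
    return f
def overlay(name):
    sd=grab_frame("side");im=sd["img"].copy()
    R=frame(YAW,30);n=-R[:,0]
    big=cv2.resize(im,None,fx=6,fy=6,interpolation=cv2.INTER_CUBIC)
    for lift,col in [(0,(255,0,0)),(.01,(0,255,0))]:
      for z in (0,.03):
        a=np.linspace(0,2*np.pi,60);C=SEAT+n*(lift+z)+.0325*(np.cos(a)[:,None]*R[:,1]+np.sin(a)[:,None]*R[:,2])
        cv2.polylines(big,[(proj(sd,C)*6+3).astype(int).reshape(-1,1,2)],True,col,1)
    cv2.imwrite("pics/"+name,big[180*6:270*6,200*6:300*6,::-1])
E
python3 -c "
from chk import *
seatcheck();overlay('k8.png')"
```

```text
ball centre tool [ -3.4553   1.0359 -96.2221] 0.5770634286671021
ring top plane [ -0.0034   0.0266 -17.4401] 2854 ring top at axis x -20.001907732341 ball centre below ring top 16.54659206016327 (seated: 17)
```

View pics/k8.png

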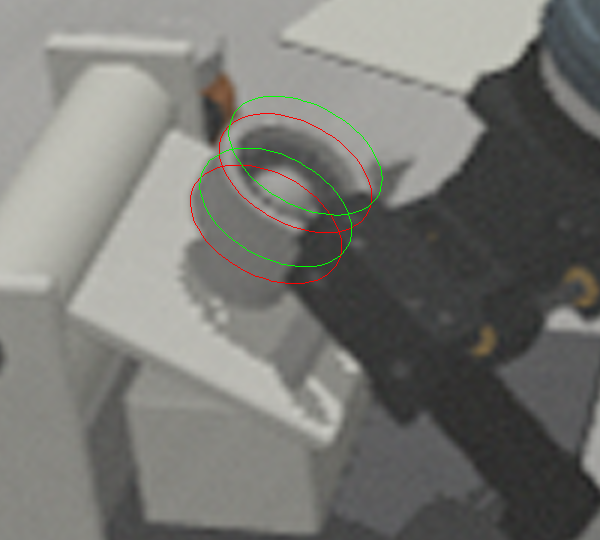

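```bash
python3 -m creep '{"travel":[[0,4.8,-0.4],[0,7.6,-0.5],[0,7.6,-0.5],[0,7.6,-0.5],[0,4.8,-0.3],[0,0,0],[0,0,0]],"delta_rot":[[-0.05,0,0],[-0.08,0,0],[-0.08,0,0],[-0.08,0,0],[-0.05,0,0],[0,0,0],[0,0,0]],"jaw":[1,1,1,1,1,1,1]}'
python3 -c "
from chk import *
rel();s=state();R=s['eef_rot'];print('tool force',R.T@s['force'],R.T@s['moment'])
f=seatcheck();save('l1.png',f['img'],5,(260,0,390,115))"
```

```text
t: 25.87
ee_pos: [0.5359, 0.1835, 0.0948]
eef_rot: [[0.497, -0.035, -0.867], [0.067, -0.995, 0.078], [-0.865, -0.097, -0.492]]
force: [2.9, 1.4, 0.7]
width: 0.0239
sw from rot [11.0661  0.0702 -0.0226] lift -3.2296380656885937 radius 95.64687351893271 sw from pos 12.15285213069355
tool force [ 0.916  -1.533  -2.7306] [-0.1871  0.3729 -0.0039]
ball centre tool [ -3.7749   0.9719 -95.8455] 0.5637651876773907
ring top plane [ -0.0021   0.0262 -17.6323] 2816 ring top at axis x -20.14573592241588 ball centre below ring top 16.370790800641398 (seated: 17)
```

View pics/l1.png

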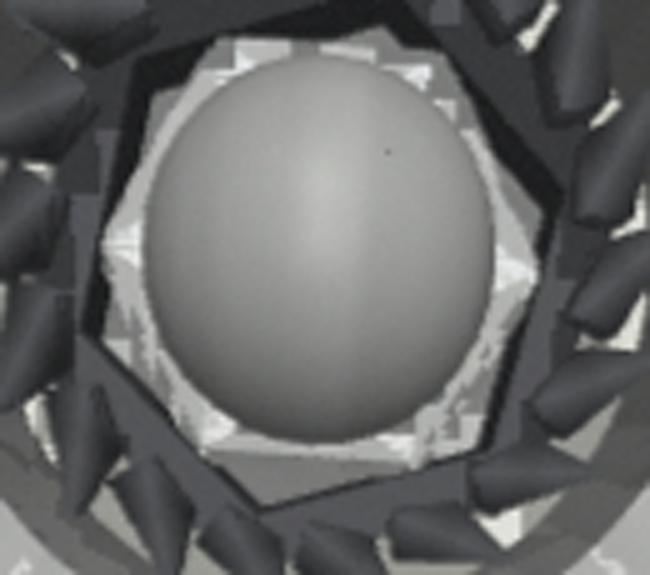

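```bash
python3 -m creep '{"travel":[[0,7.6,-0.3],[0,9.5,-0.5],[0,9.5,-0.5],[0,9.5,-0.5],[0,9.5,-0.5],[0,9.5,-0.5],[0,9.5,-0.5],[0,9.5,-0.5],[0,0,0],[0,0,0]],"delta_rot":[[-0.08,0,0],[-0.1,0,0],[-0.1,0,0],[-0.1,0,0],[-0.1,0,0],[-0.1,0,0],[-0.1,0,0],[-0.1,0,0],[0,0,0],[0,0,0]],"jaw":[1,1,1,1,1,1,1,1,1,1]}'
python3 -c "
from chk import *
rel();s=state();R=s['eef_rot'];print('tool force',R.T@s['force'],R.T@s['moment'])
f=seatcheck();save('l2.png',f['img'],5,(260,0,390,115))"
```

```text
t: 26.75
ee_pos: [0.5573, 0.115, 0.1014]
eef_rot: [[0.495, 0.584, -0.643], [0.067, -0.764, -0.642], [-0.866, 0.275, -0.417]]
force: [1.7, 0.9, 1.9]
width: 0.0237
sw from rot [-33.4774  -0.0279  -0.0436] lift -3.5374315056233234 radius 94.41062585872027 sw from pos -32.38786358075496
tool force [-0.7186  0.8419 -2.4322] [0.1655 0.2654 0.1263]
ball centre tool [ -4.0979   1.4724 -95.1687] 0.5795383679198445
ring top plane [ -0.0009   0.0281 -17.6528] 2800 ring top at axis x -20.3300174603273 ball centre below ring top 16.23216628868772 (seated: 17)
```

View pics/l2.png

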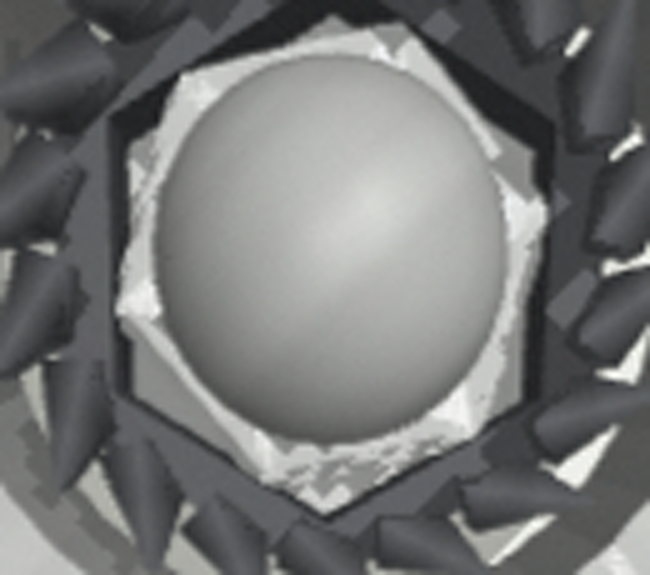

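```bash
python3 -m creep '{"travel":[[-0.5,-7.6,-0.1],[0,-10,-0.5],[0,-10,-0.5],[0,-10,-0.5],[0,-10,-0.5]],"delta_rot":[[0.08,0,0],[0.105,0,0],[0.105,0,0],[0.105,0,0],[0.105,0,0]],"jaw":[1,1,1,1,1]}' | grep force
python3 -c "
from chk import *
rel();s=state();R=s['eef_rot'];print('tool force',R.T@s['force'],R.T@s['moment'])
f=grab_frame('wrist');save('m1.png',f['img'],5,(260,0,390,115))"
for i in 1 2 3; do python3 -m creep '{"travel":[[0,-5.7,-0.2]],"delta_rot":[[0.06,0,0]],"jaw":[1]}' | grep -E "force"
python3 - <<'E'
from h import *
rel();s=state();R=s["eef_rot"];print("tool force",R.T@s["force"],R.T@s["moment"])
E
done
python3 -c "
from chk import *
f=grab_frame('wrist');save('m2.png',f['img'],5,(260,0,390,115))"
```

```text
force: [5.0, -0.3, -0.2]
sw from rot [-4.627   0.028  -0.0338] lift -2.950434735581112 radius 95.85029426400865 sw from pos -3.314114399144587
tool force [ 2.6415  1.3038 -4.0538] [0.0068 0.4596 0.1482]
force: [4.5, -0.8, -1.8]
sw from rot [-1.466   0.0555 -0.0401] lift -2.896882840611447 radius 95.53901445757195 sw from pos 0.00807508266507289
tool force [ 3.697   1.4325 -2.8468] [0.0676 0.4018 0.3128]
force: [4.8, -1.7, -1.4]
sw from rot [ 2.0718  0.0818 -0.0267] lift -2.8572029232314105 radius 95.3756265242061 sw from pos 3.3643602793526606
tool force [ 3.4837  2.2354 -3.3242] [-0.02    0.373   0.2604]
force: [5.6, -3.4, -1.2]
sw from rot [ 5.5073  0.076  -0.0117] lift -2.889038063537278 radius 95.48749548874996 sw from pos 6.66987417243757
tool force [ 3.5727  3.7532 -4.22  ] [-0.1034  0.4189  0.6696]
```

View pics/m1.png

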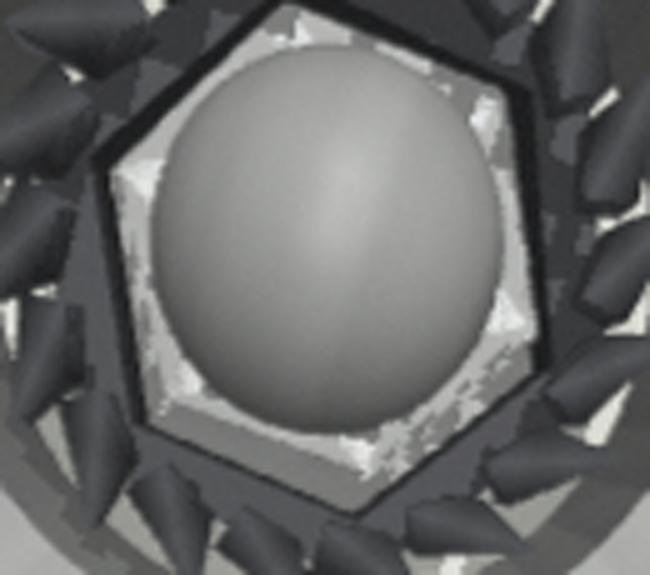

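View pics/m2.png

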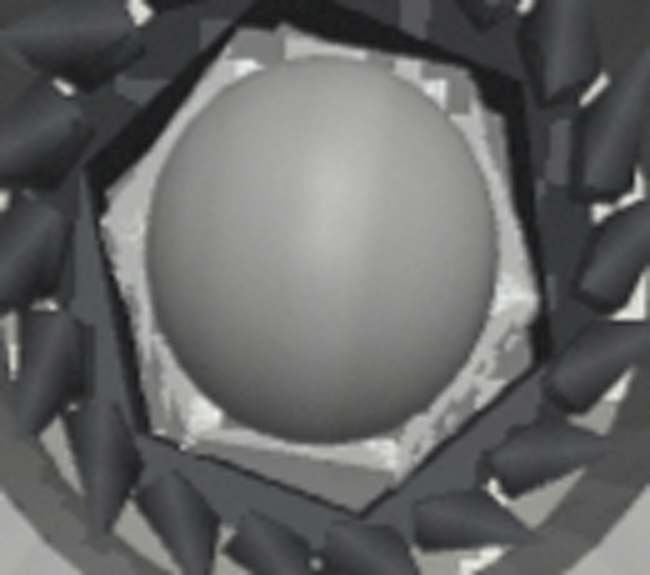

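```bash
for i in 1 2; do python3 -m creep '{"travel":[[0,-4.8,-0.2]],"delta_rot":[[0.05,0,0]],"jaw":[1]}' | grep -E "force"
python3 - <<'E'
from h import *
rel();s=state();R=s["eef_rot"];print("tool force",R.T@s["force"],R.T@s["moment"])
E
done
python3 -m creep '{"travel":[[0,0,0]],"delta_rot":[[0,0,0]],"jaw":[1]}' | grep -E "force"
python3 -c "
from chk import *
rel();f=grab_frame('wrist');save('m3.png',f['img'],5,(260,0,390,115))"
```

```text
force: [4.5, -6.1, -1.1]
sw from rot [8.1949 0.0613 0.0054] lift -2.9300598419138666 radius 95.53350749867779 sw from pos 9.283611922779794
tool force [ 2.7925  6.2194 -3.5249] [-0.1038  0.4598  0.8723]
force: [4.4, -7.6, -0.0]
sw from rot [11.1516  0.0411  0.0227] lift -2.969239467551567 radius 95.67005496782998 sw from pos 12.071487951559023
tool force [ 1.7119  7.3887 -4.3941] [-0.2302  0.533   1.0639]
force: [4.1, -5.8, -0.5]
sw from rot [11.1439  0.0451  0.0087] lift -2.9320919390293163 radius 95.64486910388588 sw from pos 12.263407979432953
```

View pics/m3.png

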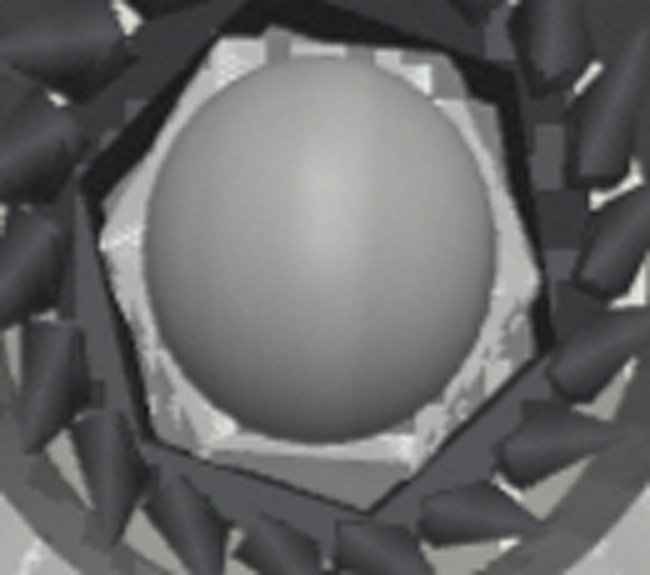

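```bash
python3 -m creep '{"travel":[[0,5.7,-0.2],[0,5.7,-0.2],[0,5.7,-0.2],[0,0,0],[0,0,0]],"delta_rot":[[-0.06,0,0],[-0.06,0,0],[-0.06,0,0],[0,0,0],[0,0,0]],"jaw":[1,1,1,1,1]}' | grep force
python3 -c "
from chk import *
rel();s=state();R=s['eef_rot'];print('tool force',R.T@s['force'],R.T@s['moment'])
f=grab_frame('wrist');save('n1.png',f['img'],5,(260,0,390,115))"
```

```text
force: [4.5, 0.9, -0.2]
sw from rot [ 0.8154  0.0287 -0.0208] lift -2.90669513168484 radius 95.32532322783634 sw from pos 1.9721578788684386
tool force [ 2.4828 -0.3912 -3.903 ] [-0.0966  0.3576 -0.1019]
```

View pics/n1.png

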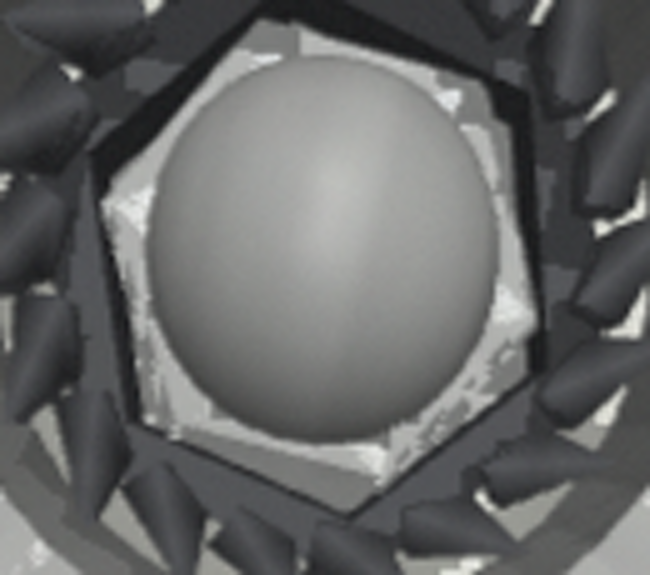

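```bash
python3 -m creep '{"travel":[[-2,0,-0.5],[-4,0,0],[-6,0,0],[-8,0,0],[-10,0,0],[-15,0,0],[-15,0,0],[-10,0,0],[0,0,0],[0,0,0]],"delta_rot":[[0,0,0],[0,0,0],[0,0,0],[0,0,0],[0,0,0],[0,0,0],[0,0,0],[0,0,0],[0,0,0],[0,0,0]],"jaw":[1,1,1,1,1,1,1,1,1,1]}'
python3 -c "
from chk import *
rel();s=state();R=s['eef_rot'];print('tool force',R.T@s['force'],R.T@s['moment'])
f=grab_frame('wrist');save('o1.png',f['img'])
sd=grab_frame('side');save('o2.png',sd['img'],3.3,(160,120,400,300))"
```

```text
t: 29.17
ee_pos: [0.5005, 0.162, 0.1536]
eef_rot: [[0.493, 0.122, -0.862], [0.067, -0.992, -0.103], [-0.868, -0.007, -0.497]]
force: [-0.3, 0.4, -6.1]
width: 0.0235
sw from rot [ 0.7038 -0.1795 -0.0483] lift 66.65315114173255 radius 97.05451861357805 sw from pos 2.078990492848745
tool force [ 5.1501 -0.3598  3.2059] [ 0.0226 -0.76   -0.0455]
```

View pics/o1.png

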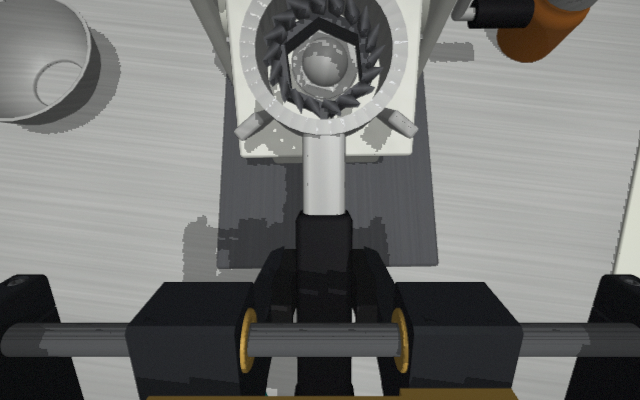

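View pics/o2.png

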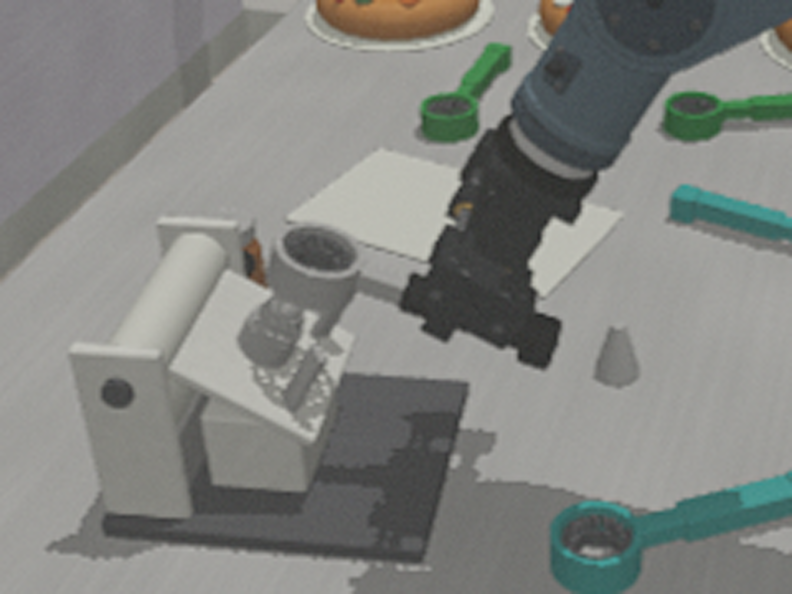

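```bash
cat >> chk.py <<'E'
def held():
    f=grab_frame("wrist");T=cur();W=cloud(f);V=(W-T[:3,3])@T[:3,:3]*1e3
    v,u=np.mgrid[:400,:640]
    m=(V[...,0]>-60)&(V[...,0]<30)&(V[...,2]<-40)&(V[...,2]>-135)&(abs(V[...,1])<40)
    g=f["img"].min(-1)
    P=V[m&(g>120)]
    # neck + ring top; RANSAC-like: take ring region
    Q=P[(P[:,2]<-65)]
    best=None
    rng=np.random.default_rng(0)
    for k in range(400):
        s=Q[rng.choice(len(Q),3,replace=False)]
        nn=np.cross(s[1]-s[0],s[2]-s[0]);L=np.linalg.norm(nn)
        if L<50: continue
        nn/=L; d=abs((Q-s[0])@nn); c=(d<1).sum()
        if abs(nn[0])>.8 and (best is None or c>best[0]): best=(c,nn,s[0])
    I=Q[abs((Q-best[2])@best[1])<1.2];c0=I.mean(0);nn=np.linalg.svd(I-c0,full_matrices=False)[2][2];nn*=np.sign(nn[0])
    print("plane normal",nn,"pitch deg",np.degrees(np.arctan2(nn[2],nn[0])),"roll",np.degrees(np.arctan2(nn[1],nn[0])),len(I),len(Q))
    lo,hi=I.min(0),I.max(0);print("ring inliers",lo,hi)
    (cy,cz),rad=cv2.minEnclosingCircle(I[:,1:].astype(np.float32));print("ring centre y,z",cy,cz,"rad",rad)
    return f
E
python3 -c "
from chk import *
held()"
```

```text
plane normal [0.978  0.0003 0.2084] pitch deg 12.02804838267816 roll 0.015628463745277703 5025 5456
ring inliers [  -4.1647  -32.1278 -114.9109] [  8.4232  33.4361 -65.1877]
ring centre y,z 0.7087309956550598 -97.47502899169922 rad 32.885231018066406
```

```bash
cat > lay.py <<'E'
from h import *
def lay(th,ctop,ring,yaw,z,dz=0):
    """tool pose placing wrench flat: th pitch deg, ctop tool coords of ring top centre (m)"""
    t=np.radians(th);dn=np.array([np.cos(t),0,np.sin(t)]);fw=np.array([np.sin(t),0,-np.cos(t)])
    A=np.c_[dn,np.cross(fw,dn),fw]         # wrench axes in tool: down, side, forward
    y=np.radians(yaw);D=np.array([0,0,-1.]);F=np.array([np.cos(y),np.sin(y),0])
    B=np.c_[D,np.cross(F,D),F]
    R=B@A.T
    head=np.array(ctop)+.03*dn
    p=np.array([ring[0],ring[1],z])-R@head
    return T_(R,p)
E
python3 - <<'E'
from lay import *
ct=np.array([.0028,.0007,-.0975])
T=lay(12,ct,(.687,-.224),-11,.006);print(T)
T2=lay(12,ct,(.687,-.224),-11,.126)
T0=cur();Tm=T0.copy();Tm[:3,3]+=[0,-.02,.11]
plan(Tm);plan(T2,Tm,n=12)
E
```

```text
[[ 0.2041 -0.1908 -0.9602  0.5929]
 [-0.0397 -0.9816  0.1866 -0.205 ]
 [-0.9781  0.     -0.2079  0.0185]
 [ 0.      0.      0.      1.    ]]
total mm 111.80339887498948 rad 2.9515781896176285e-17 rows 4 each travel [-24.19   4.78 -13.16] rot [-0. -0.  0.]
total mm 379.8548676558922 rad 0.44074586694116935 rows 12 each travel [12.48 29.04 -4.03] rot [ 0.0244 -0.0256  0.0099]
```

```bash
python3 -m creep '{"travel":[[-15,3,-8],[-24,5,-13],[-24,5,-13],[-24,5,-13],[-9,2,-5]],"delta_rot":[[0,0,0],[0,0,0],[0,0,0],[0,0,0],[0,0,0]],"jaw":[1,1,1,1,1]}' | grep -E "pos|width"
python3 -m creep '{"travel":[[12.5,29,-4],[12.5,29,-4],[12.5,29,-4],[12.5,29,-4],[12.5,29,-4],[12.5,29,-4],[12.5,29,-4],[12.5,29,-4],[12.5,29,-4],[12.5,29,-4],[12.5,29,-4],[12.5,29,-4]],"delta_rot":[[0.0244,-0.0256,0.0099],[0.0244,-0.0256,0.0099],[0.0244,-0.0256,0.0099],[0.0244,-0.0256,0.0099],[0.0244,-0.0256,0.0099],[0.0244,-0.0256,0.0099],[0.0244,-0.0256,0.0099],[0.0244,-0.0256,0.0099],[0.0244,-0.0256,0.0099],[0.0244,-0.0256,0.0099],[0.0244,-0.0256,0.0099],[0.0244,-0.0256,0.0099]],"jaw":[1,1,1,1,1,1,1,1,1,1,1,1]}'
python3 -m creep '{"travel":[[0,0,0],[0,0,0],[0,0,0],[0,0,0]],"delta_rot":[[0,0,0],[0,0,0],[0,0,0],[0,0,0]],"jaw":[1,1,1,1]}' | grep -E "pos|force"
python3 - <<'E'
from chk import *
from lay import *
f=held();save("p1.png",f["img"])
sd=grab_frame('side');save('p2.png',sd['img'],3.3,(200,100,440,280))
plan(lay(12,np.array([.0035,.0007,-.0975]),(.687,-.224),-11,.056))
E
```

```text
ee_pos: [0.5035, 0.1404, 0.2678]
width: 0.0238
t: 30.73
ee_pos: [0.5938, -0.2069, 0.1369]
eef_rot: [[0.205, -0.193, -0.96], [-0.039, -0.981, 0.189], [-0.978, -0.001, -0.208]]
force: [0.6, -0.2, -4.6]
width: 0.0241
ee_pos: [0.5938, -0.2043, 0.1387]
force: [0.2, 0.6, -6.3]
plane normal [ 0.9745 -0.0017  0.2245] pitch deg 12.970973059005345 roll -0.10105631555604958 4947 5383
ring inliers [  -2.879   -31.2326 -115.9623] [ 10.6662  34.3319 -65.3504]
ring centre y,z 1.5501790046691895 -97.72303771972656 rad 32.848777770996094
total mm 70.33689688533113 rad 0.004353100924322531 rows 3 each travel [22.84  0.31  5.3 ] rot [ 0.0004 -0.0014  0.0003]
```

View pics/p1.png

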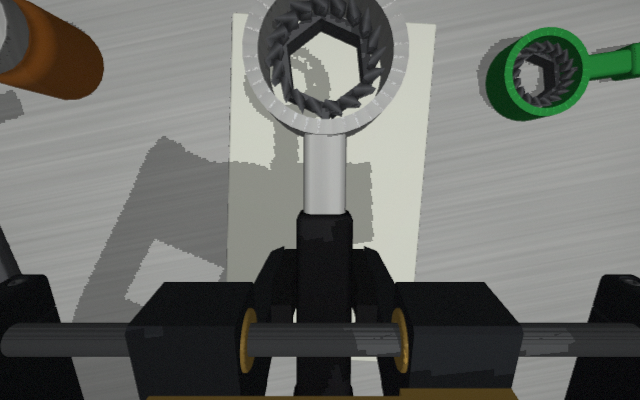

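View pics/p2.png

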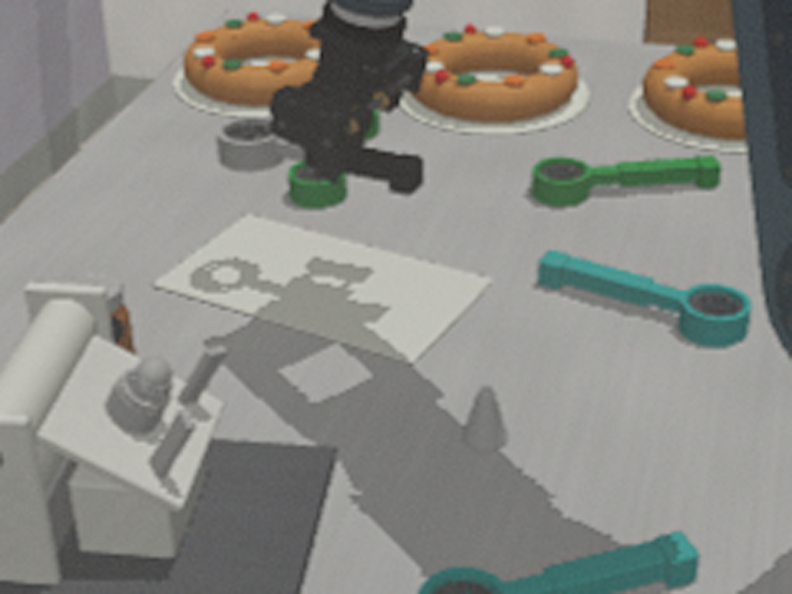

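Run:
```python
from lay import *
ct=np.array([.0045,.0008,-.0976])
A=lay(13,ct,(.687,-.224),-11,.018);plan(A,n=4)
print(lay(13,ct,(.687,-.224),-11,.006)[:3,3])
```

```text
total mm 109.05383572063498 rad 0.013493625903422068 rows 4 each travel [26.55  0.21  6.18] rot [0.0003 0.0033 0.0002]
[ 0.5928 -0.2049  0.0184]
```

```bash
python3 -m creep '{"travel":[[15,0.1,3.5],[25,0.2,6],[30,0.2,7],[22,0.2,5],[14,0.1,3.2],[0,0,0],[0,0,0],[0,0,0],[0,0,0],[0,0,0]],"delta_rot":[[0,0.0033,0],[0,0.0033,0],[0,0.0033,0],[0,0.0033,0],[0,0,0],[0,0,0],[0,0,0],[0,0,0],[0,0,0],[0,0,0]],"jaw":[1,1,1,1,1,1,1,1,1,1]}'
python3 - <<'E'
from lay import *
ct=np.array([.0045,.0008,-.0976])
plan(lay(13,ct,(.687,-.224),-11,.005),n=4)
sd=grab_frame('side');save('q1.png',sd['img'],5,(240,140,360,220))
E
```

```text
t: 32.0
ee_pos: [0.594, -0.2065, 0.0323]
eef_rot: [[0.223, -0.19, -0.956], [-0.044, -0.982, 0.185], [-0.974, 0.001, -0.227]]
force: [0.0, 0.6, -5.3]
width: 0.0243
total mm 14.99703807058173 rad 0.002494924188531848 rows 4 each travel [ 3.53 -0.34  1.21] rot [ 0.0001 -0.0006 -0.0001]
```

View pics/q1.png

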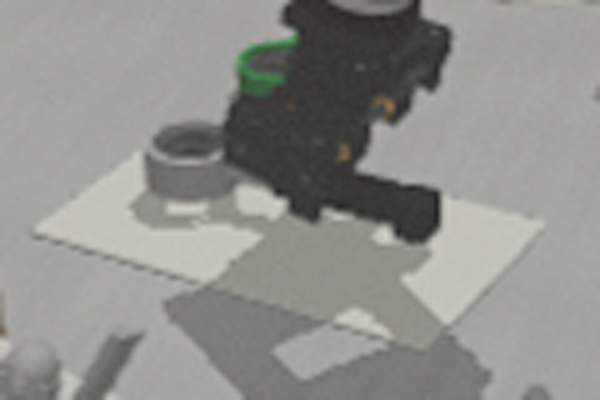

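```bash
python3 -m creep '{"travel":[[3.5,-0.2,1.1],[3.5,-0.2,1.1],[2.5,0,0.8],[0,0,0],[0,0,0],[0,0,0]],"delta_rot":[[0,0,0],[0,0,0],[0,0,0],[0,0,0],[0,0,0],[0,0,0]],"jaw":[1,1,1,1,1,1]}' | grep -E "pos|force"
python3 -m creep '{"travel":[[1.5,0,0.4],[1.5,0,0.4],[0,0,0],[0,0,0]],"delta_rot":[[0,0,0],[0,0,0],[0,0,0],[0,0,0]],"jaw":[1,1,1,1]}' | grep -E "pos|force"
```

```text
ee_pos: [0.5921, -0.2054, 0.0203]
force: [0.2, 0.2, -5.0]
ee_pos: [0.5919, -0.2053, 0.0171]
force: [0.2, -0.7, -5.1]
```

```bash
python3 -m creep '{"travel":[[1,0,0.2],[1,0,0.2],[0,0,0],[0,0,0]],"delta_rot":[[0,0,0],[0,0,0],[0,0,0],[0,0,0]],"jaw":[1,1,1,1]}' | grep -E "pos|force"
python3 -c "
from chk import *
held()"
python3 - <<'E'
from h import *
sd=grab_frame('side');save('q2.png',sd['img'],6,(245,150,345,215))
E
```

```text
ee_pos: [0.5922, -0.2055, 0.0159]
force: [-4.3, 1.1, 3.3]
plane normal [0.9742 0.0013 0.2258] pitch deg 13.049971513618432 roll 0.07643099790121487 4878 6242
ring inliers [  -3.0346  -31.5094 -116.2664] [ 10.4793  34.2797 -65.2362]
ring centre y,z 1.4023550748825073 -97.72435760498047 rad 32.937591552734375
```

View pics/q2.png

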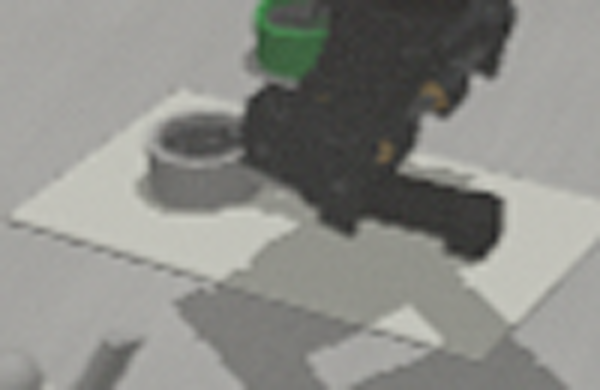

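```bash
python3 -m creep '{"travel":[[0,0,0],[0,0,0],[0,0,0],[0,0,0],[0,0,0],[0,0,0]],"delta_rot":[[0,0,0],[0,0,0],[0,0,0],[0,0,0],[0,0,0],[0,0,0]],"jaw":[0.85,0.7,0.55,0.4,0.4,0.4]}' | grep -E "pos|force|width"
python3 -m creep '{"travel":[[-5,0,0],[-12,0,0],[-25,0,0],[-35,0,0],[-35,0,0],[-25,0,0],[-10,0,0],[0,0,0],[0,0,0]],"delta_rot":[[0,0,0],[0,0,0],[0,0,0],[0,0,0],[0,0,0],[0,0,0],[0,0,0],[0,0,0],[0,0,0]],"jaw":[0.4,0.4,0.4,0.4,0.4,0.4,0.4,0.4,0.4]}'
python3 - <<'E'
from h import *
f=grab_frame("wrist");save("r1.png",f["img"])
sd=grab_frame('side');save('r2.png',sd['img'],5,(240,140,360,220))
R=frame(7.6,30);n=-R[:,0]
plan(T_(R,SEAT+n*.13-R[:,2]*0))
E
```

```text
ee_pos: [0.5923, -0.2056, 0.0154]
force: [-0.1, -0.0, -0.2]
width: 0.0507
t: 34.57
ee_pos: [0.5596, -0.1992, 0.1583]
eef_rot: [[0.221, -0.191, -0.956], [-0.042, -0.982, 0.186], [-0.974, -0.001, -0.225]]
force: [0.0, 0.9, -1.7]
width: 0.053
total mm 375.8897835026469 rad 0.44119399395164766 rows 11 each travel [ -8.   -33.41  -1.39] rot [-0.0276  0.027  -0.0106]
```

View pics/r1.png

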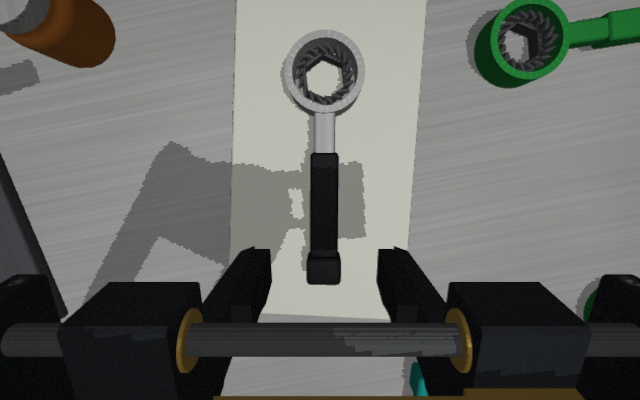

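View pics/r2.png

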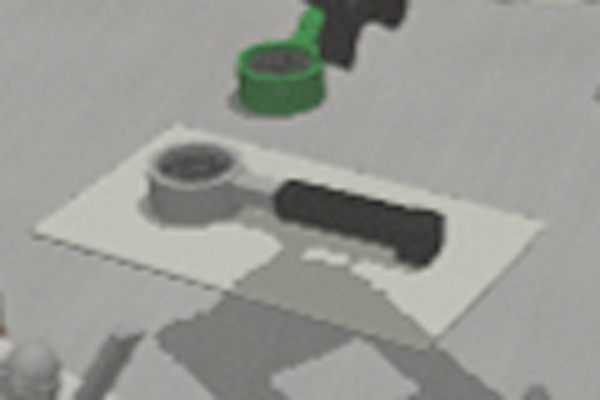

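```bash
python3 -m creep '{"travel":[[-14,-30,-4],[-14,-33,-4],[-14,-33,-4],[-14,-33,-4],[-8,-33,-1.4],[-8,-33,-1.4],[-8,-33,-1.4],[-8,-33,-1.4],[-8,-33,-1.4],[-8,-33,-1.4],[0,-30,0]],"delta_rot":[[-0.0276,0.027,-0.0106],[-0.0276,0.027,-0.0106],[-0.0276,0.027,-0.0106],[-0.0276,0.027,-0.0106],[-0.0276,0.027,-0.0106],[-0.0276,0.027,-0.0106],[-0.0276,0.027,-0.0106],[-0.0276,0.027,-0.0106],[-0.0276,0.027,-0.0106],[-0.0276,0.027,-0.0106],[-0.0276,0.027,-0.0106]],"jaw":[0,0,0,0,0,0,0,0,0,0,0]}' | grep pos
python3 - <<'E'
from h import *
R=frame(7.6,30);n=-R[:,0]
plan(T_(R,SEAT+n*.15))
E
```

```text
ee_pos: [0.5647, 0.1569, 0.2664]
total mm 18.17496876092084 rad 0.003585656657999819 rows 1 each travel [ -5.83 -10.12  13.93] rot [ 0.0022 -0.0026 -0.0011]
```

```bash
python3 -m creep '{"travel":[[-5.8,-8,13.9],[0,0,0],[0,0,0],[0,0,0],[0,0,0],[0,0,0],[0,0,0]],"delta_rot":[[0,0,0],[0,0,0],[0,0,0],[0,0,0],[0,0,0],[0,0,0],[0,0,0]],"jaw":[0,0,0,0,0,0,0]}' | grep -E "pos|rot"
python3 - <<'E'
from h import *
f=grab_frame("wrist");R=frame(YAW,30);n=-R[:,0]
p=proj(f,SEAT+n*.013)[0];print(p);x,y=int(p[0])-35,int(p[1])-35;save("s1.png",f["img"],10,(x,y,x+70,y+60))
cv2.imwrite("pics/s0.png",f["img"][:,:,::-1])
print(Ro.from_matrix(R.T@cur()[:3,:3]).as_euler('xyz',degrees=True),x,y)
# overlay of nut hex base at angles
big=cv2.resize(f["img"],None,fx=10,fy=10,interpolation=cv2.INTER_CUBIC)
for a,col in [(14.8,(255,0,0))]:
    for h,af in [(0,.030),(.014,.027)]:
        # corner angle (cw from uphill seen from above) 30+a ; cw = towards -y roller(right)=+tool y? image right
        C=[SEAT+n*h+af/np.sqrt(3)*(np.cos(np.radians(30+a+60*k))*(-R[:,2])+np.sin(np.radians(30+a+60*k))*R[:,1]) for k in range(6)]
        cv2.polylines(big,[(proj(f,C)*10+5).astype(int).reshape(-1,1,2)],True,col,1)
cv2.imwrite("pics/s2.png",big[y*10:y*10+600,x*10:x*10+700,::-1])
E
```

```text
ee_pos: [0.5497, 0.16, 0.2647]
eef_rot: [[0.498, 0.13, -0.858], [0.063, -0.991, -0.114], [-0.865, 0.002, -0.502]]
[316.273  192.0959]
[0.0219 0.1048 0.1691] 281 157
```

View pics/s1.png

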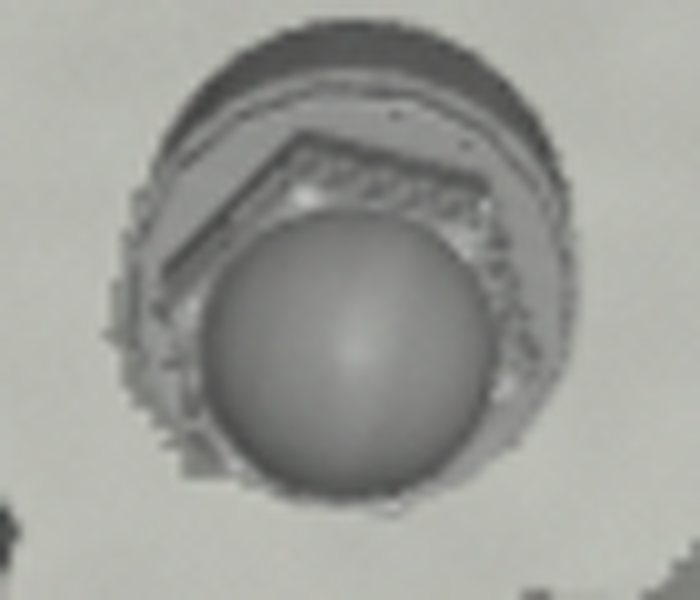

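View pics/s2.png

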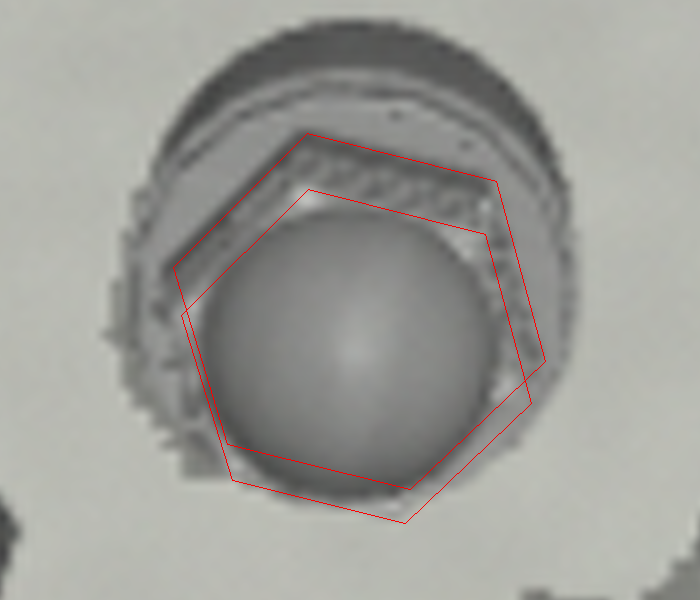

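```bash
python3 -m creep '{"travel":[[-20,0,10],[-30,0,10],[-20,0,10],[0,0,0],[0,0,0]],"delta_rot":[[0,0,0],[0,0,0],[0,0,0],[0,0,0],[0,0,0]],"jaw":[0,0,0,0,0]}' | grep -E "t:|pos|force"
python3 - <<'E'
from h import *
f=grab_frame("top");save("t1.png",f["img"]);sd=grab_frame("side");save("t2.png",sd["img"])
a=cv2.imread("pics/a_top.png")[:,:,::-1]
for n,(u,v) in dict(jar=(328,103),noz=(319,225),bowl=(172,137)).items():
    t=a[v-14:v+14,u-14:u+14].copy();s=f["img"][v-22:v+22,u-22:u+22].copy();r=cv2.matchTemplate(s,t,cv2.TM_CCOEFF_NORMED);print(n,cv2.minMaxLoc(r)[1],np.array(cv2.minMaxLoc(r)[3])-8)
E
```

```text
t: 36.63
ee_pos: [0.4891, 0.1527, 0.3117]
eef_rot: [[0.501, 0.131, -0.856], [0.064, -0.991, -0.115], [-0.863, 0.003, -0.505]]
force: [0.2, -0.1, 0.3]
jar 0.9997328519821167 [0 0]
noz 0.547183096408844 [1 0]
bowl 0.9985218048095703 [0 0]
```

View pics/t1.png

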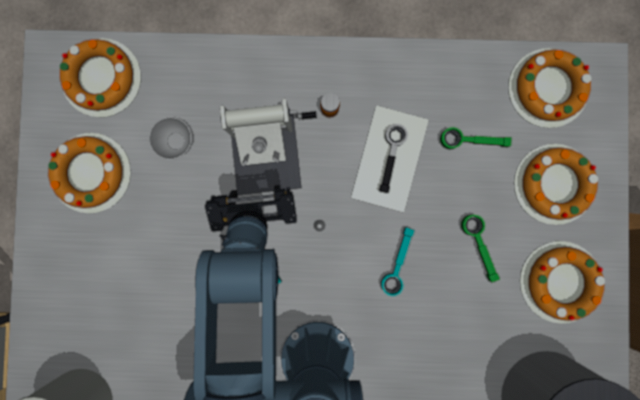

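View pics/t2.png

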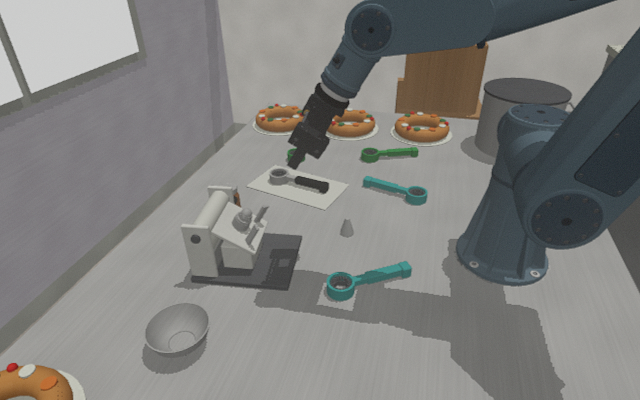

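The wrench lies on the board at pixels (396,132) to (386,190). The jar, bowl and nozzle, the last at (319,225), are where they were. The nozzle's weak template match comes from the arm's shadow, which fell near it in the first picture. I'm handing in.

```bash
python3 -c "
from station import *
print(sign_off())"
```

```text
the job is handed in; nothing more can be done
None
```

The nut is tight against its stop and the ring wrench is lying flat back on the board. The job was handed in at about 37 s of the 72 s limit; no verdict was reported.

**What I did:** I gripped the black wrench and seated it on the nut at about 30° of swing. Three ratchet strokes turned the nut. A fourth reached the stop, and a fifth, gentler push confirmed it.

**Last checks:**
- **Seating:** depth readings put the dome about 16.5 mm below the ring's top, against 17 mm when fully seated.
- **Nut at its stop:** in the last wrist view the hexagon matches the outline predicted for 3.40 rad. The zero of that prediction is inferred from how the nut stood at the start, not given. The nut also stayed still while handle force rose from about 3 N to 10 N.
- **Wrench:** it is flat and well inside the board's edges.
- **Bystanders:** the jar and the bowl matched their starting pictures exactly. The nozzle's image match was weak (0.55), because the arm's shadow fell there in the first picture. Its position agrees within 1 pixel.
- **Force:** the gripper was touching nothing at hand-in, and the wrist readings I took stayed below about 15 N.

**What did not go as expected:**
- On the fourth stroke I pushed past the stop, and the ring slipped round on the nut by more than its stated 7° of play. The nut's angle did not change, and the fifth push confirmed it.
- The wrench drooped about 12° in the grip when I lifted it off, so I tilted the tool to lay it flat.

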